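Make up two families' meal trays

TASK

Make up the two meal trays from the stock on the counter: the blue tray gets the red-lidded tub, the light-blue milk carton and the green apple; the yellow tray, which already has its orange, gets the white-lidded tub and the purple grape-juice carton. Everything sits down on the floor of its own well, tubs (in the round wells) and cartons (in the oblong middle wells) standing upright, the apple in the square well. Leave the orange, the black-lidded tub and the brown cocoa carton where they are.

Things in the scene. Friction and masses are not known exactly. Their poses are not given: they have to be found in the camera images.
- tray_blue: Blue meal tray, fixed: block 100 mm (x) by 275 mm (y), 20 mm high, a 13 mm grip tab at each end, three wells in a row, all at x = 0, floors 5 mm above the counter: round well for a tub at y = +87 mm (80 mm across); oblong well for a carton at y = 0 (70 mm along x, 54 along y); square well for fruit at y = -87 mm (76 by 76 mm). Origin: centre of underside, z up. Stands left or right, yaw within 0.22 rad. Wells empty at the start.
- tray_yellow: Yellow meal tray, fixed: block 100 mm (x) by 275 mm (y), 20 mm high, a 13 mm grip tab at each end, three wells in a row, all at x = 0, floors 5 mm above the counter: round well for a tub at y = +87 mm (80 mm across); oblong well for a carton at y = 0 (70 mm along x, 54 along y); square well for fruit at y = -87 mm (76 by 76 mm). Origin: centre of underside, z up. Stands left or right, yaw within 0.22 rad. Its square well holds the orange.
- tub_red: Food tub with a flat red lid, light orange-brown sides: upright round, 60 mm across (lid 63 mm across, from 62 to 70 mm height), 70 mm high, about 0.15 kg. Origin: centre of its underside, z up.
- tub_white: Food tub with a flat white lid, cream sides: upright round, 60 mm across (lid 63 mm across, from 62 to 70 mm height), 70 mm high, about 0.15 kg. Origin: centre of its underside, z up.
- tub_black: Food tub with a flat black lid, brown sides: upright round, 60 mm across (lid 63 mm across, from 62 to 70 mm height), 70 mm high, about 0.15 kg. Origin: centre of its underside, z up. Spare stock: stays where it stands.
- carton_milk: Brick drink carton, the milk: light blue top and corners with a white band round its middle, with a straw on one side: 50 mm along its x, 38 mm along its y, 80 mm high, standing, about 0.15 kg. Origin: centre of its underside, z up.
- carton_grape: Brick drink carton, the grape juice: purple with a pale lilac band, with a straw on one side: 50 mm along its x, 38 mm along its y, 80 mm high, standing, about 0.15 kg. Origin: centre of its underside, z up.
- carton_cocoa: Brick drink carton, the cocoa: dark brown with a tan band, with a straw on one side: 50 mm along its x, 38 mm along its y, 80 mm high, standing, about 0.15 kg. Origin: centre of its underside, z up. Spare stock: stays where it stands.
- apple: Green apple with a stalk: 64 mm across at its widest (36 mm above its foot), 62 mm high plus a 9 mm thin stalk, small flat foot 32 mm across, about 0.14 kg. Origin: at its middle, 31 mm above its foot; z along the stalk.
- orange: Orange (the fruit), same shape and size as the apple without the stalk, lying in the yellow tray's square well from the start. Origin at its middle. Stays there.

How it is judged:
By the outcome, as a careful person would: the job done as asked, in the order asked, and still so for the second after the job is handed in, with the robot touching nothing.
It also fails if it takes over 118 s, if anything falls off the work surface, if the arm or the gripper's body presses on something with over 40 N, if the wrist force passes 120 N, or if a joint passes its speed limit or range.

ROBOT

A 6-joint arm with a two-finger parallel gripper is mounted at the origin on the work surface. World frame = base frame: x ahead of the robot, y to its left, z up, the work surface at z = 0. Lengths are in mm, angles in rad, forces in N, time in s.
With the tool pointing down it reaches from about 350 to 1000 mm from the base axis. Payload 7.1 kg.
Tool frame: the origin (TCP) lies between the finger pads; the fingertips stand 22 mm ahead of it and the grasp point (between the pads) lies 3 mm ahead of it; z points along the fingers, x is the direction in which the jaws open and shut, and the axes are right-handed (so a half turn about z gives the same grasp; the last joint's range is limited). The gripper opens to 85 mm and grips with 20 to 120 N. Pads are 22 mm wide; open, the fingers measure 114 mm over their backs; the gripper's body (76 mm by 85 mm) begins 54 mm behind the grasp point. The pads swing forward as they close: fully open they stand 13 mm farther back than shut.
Start: joints at [-1.299, 0.423, 1.63, -0, 1.089, -0.019], TCP at [179.217, -598.737, 253.319] pointing down, gripper open.
Joint ranges: [-3, 3], [-0.9, 2.11], [0.09, 2.58], [-1.31, 4.45], [0.11, 2.69], [-2.54, 2.54]. Speed limits (rad/s): [2.39, 2.39, 3.01, 3.14, 3.14, 3.14].

INTERFACE

Orientations are given as a 3x3 rotation matrix whose columns are the frame's x, y, z axes.
In Python, from cell import robot gives the robot as it stands. The module is installed in compiled form; this text tells all that it offers.
- The arm moves only by the tool apply_moves, never from a script. Its argument "commands" is a list of rows, each a list of 2 entries, a list of its own where there are three numbers: the shift along the world's x, y, z normalised to -1 to 1, where 1 is 5 cm, then the turn, a rotation vector about the world's x, y, z normalised to -1 to 1, where 1 is pi rad. In form: [[[dx, dy, dz], [ax, ay, az]], ...]. A call has exactly 10 rows; each row shifts and turns the pose as measured when the row begins; what a row does not reach is not made up. A row lasts 1/10 s, in which the tool goes at most 50 mm and 8.59 degrees, less where a joint would pass 70% of its speed; a pose out of reach is approached as far as the arm can. A call with a number of a shift or a turn outside -1 to 1 is refused whole. A call with a gripper value outside its range is refused whole. "hand" is the opening, from 0 (shut) to 1 (fully open), set as the call begins (left out, the last holds). The fingers move at their own pace and stop on an object; "newtons" is the grip in N (left out, the last holds). Time passes only in rows, so rows that do not move let the fingers close, or fill a call up. It gives the time, the measured TCP pose, the force and the opening at its end, in the units of the state.
- robot.observe(): the state, without advancing time (a new reading comes with each control period).
- robot.camera(name): name is "side" or "top"; returns the picture (420x560x3 uint8, blue, green, red); there is no depth.
- robot.camera_model(name): a dict with "K" (3x3 intrinsics, pixels), "distortion" ([k1, k2, p1, p2, k3] as OpenCV has them; the pictures are not rectified), "R" (3x3) and "t" (3): a world point X has camera coordinates R X + t. Camera axes: x right, y down, z forward; pixel columns grow to the right and rows downward; lengths in mm; the calibration is good to about 2 mm. A picture is of the moment at which its call begins. camera_model takes no time and is no camera call.
- robot.finish_job(): hands the job in, once; it reports no verdict.
Trained networks look in the newest picture that a camera, given by its name, has taken for a name from the list of things; names that differ only in an ending like _2 or _b are one class to them, and where a whole thing is asked for, a point or a joint stands for the part that bears it (a point fixed in the world has none). Each returns a list of dicts, best first, with "confidence" (0 to 1); they miss things now and then, are a little off and sometimes report something else, mostly with a low value. They report only what shows in the picture. A call takes as long as a camera call.
- robot.recognise(camera, thing): "uv" ([column, row] in pixels, amid what is visible of it).
- robot.masks_of(camera, thing): "mask" (420x560 bool, what is visible of it) and "uv" ([column, row] in pixels, amid what is visible of it).
The state is a dict: "clock": time; "qpos": joint angles; "qd": joint speeds; "tau": joint torques, N m; "tcp_pos": TCP position; "ee_rot": TCP orientation; "ft_force": force on the tool from outside, world axes, zero at the start; "wrist_torque": the same for the moment, N m; "gripper_width": finger opening in mm.
Only numpy, scipy, OpenCV 4.12 (cv2) and the standard library are available. Lean on these libraries where they do the work, as an engineer would, in place of code of your own. Each camera call takes 0.05 s, during which the arm holds its last target.

## Working session

There is one attempt and no reset: what is moved stays moved. The work goes in short steps, Python scripts to look and compute and a tool call to move; the robot and the scene stay as the last step left them, time stands still between calls to the robot, and variables do not carry over. Pictures are saved under pics/ and viewed, and the job is handed in when it is done.

Besides the shell and the picture viewer there is one more tool, called as name(argument=value, ...), one argument or row to a line, values as JSON. apply_moves: Moves the arm, as the interface text tells. Scaled input: -1 to 1 covers 5 cm each way for a shift and pi rad each way for a turn. Its arguments: {"type":"object","properties":{"commands":{"type":"array"},"hand":{"type":"number"},"newtons":{"type":"number"}},"required":["commands"]}

```bash
mkdir -p pics; ls; python3 - <<'E'
from cell import robot
import cv2
for n in("top","side"):
    cv2.imwrite(f"pics/{n}0.png",robot.camera(n))
    m=robot.camera_model(n);print(n,{k:__import__('numpy').round(v,3).tolist() for k,v in m.items()})
s=robot.observe();print(s)
E
```

```text
pics
top {'K': [[515.105, 0.0, 279.935], [0.0, 515.105, 212.259], [0.0, 0.0, 1.0]], 'distortion': [-0.131, 0.0, 0.0, 0.0, 0.0], 'R': [[-0.03, -0.999, -0.013], [-0.983, 0.032, -0.183], [0.183, 0.007, -0.983]], 't': [28.081, 511.29, 1136.53]}
side {'K': [[423.386, 0.0, 276.989], [0.0, 423.386, 212.841], [0.0, 0.0, 1.0]], 'distortion': [0.031, 0.0, 0.0, 0.0, 0.0], 'R': [[-0.959, -0.283, 0.026], [-0.159, 0.458, -0.875], [0.236, -0.843, -0.484]], 't': [474.536, 130.209, 986.514]}
{'clock': 0.1, 'qpos': array([-1.29898284e+00,  4.23772569e-01,  1.63064356e+00,  6.84602861e-06,
        1.08860367e+00, -1.90224201e-02]), 'qd': array([-2.78238217e-05, -1.49288595e-03, -2.77767156e-03, -1.65106737e-03,
       -3.26856852e-04,  1.31027029e-03]), 'tau': array([-1.01840424e-04, -5.58428550e+01, -2.82446426e+01, -7.29981434e-05,
        3.04774687e-03,  1.72473977e-05]), 'tcp_pos': array([ 179.10390109, -598.28384665,  252.6065378 ]), 'ee_rot': array([[ 2.86749809e-01, -9.58005430e-01, -3.77314894e-04],
       [-9.58004442e-01, -2.86750055e-01,  1.37637489e-03],
       [-1.42676969e-03, -3.32058926e-05, -9.99998982e-01]]), 'ft_force': array([-0.8391077 , -1.08641515, -0.84511954]), 'wrist_torque': array([ 0.0669598 , -0.0283583 ,  0.02199085]), 'gripper_width': 85.34695938847541}
```

View pics/top0.png

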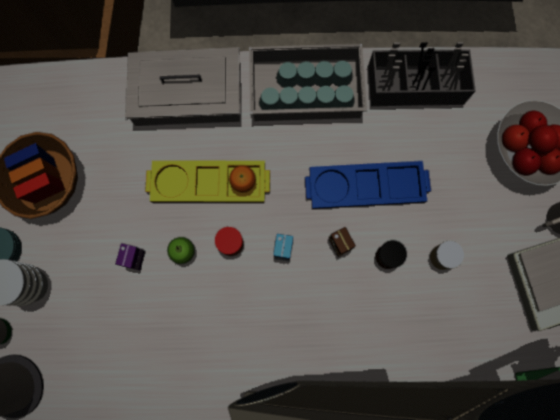

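View pics/side0.png

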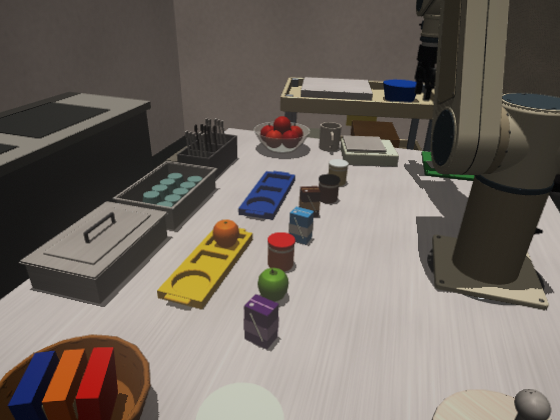

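The top view has, left to right, the grape carton (128,256), apple (180,250), red tub (229,241), milk (283,246), cocoa (342,241), black tub (391,254) and white tub (448,255). The yellow tray is at (208,181) and the blue one at (368,185), both with the round well on the left. Next I fit poses to the masks from both cameras.

```bash
cat > h.py <<'E'
from cell import robot
import numpy as np, cv2
from scipy.optimize import minimize
M={n:robot.camera_model(n) for n in("top","side")}
def proj(n,P):
    m=M[n];r,_=cv2.Rodrigues(np.array(m["R"],float))
    return cv2.projectPoints(np.array(P,float),r,np.array(m["t"],float),np.array(m["K"],float),np.array(m["distortion"],float))[0][:,0]
a=np.linspace(0,2*np.pi,48,endpoint=False)
def ring(r,z):return np.c_[r*np.cos(a),r*np.sin(a),0*a+z]
def box(x,y,z0,z1):return np.array([[i*x/2,j*y/2,k] for i in(-1,1) for j in(-1,1) for k in(z0,z1)],float)
def model(t):
    if 'tub' in t:return np.r_[ring(30,0),ring(30,62),ring(31.5,62),ring(31.5,70)]
    if 'carton' in t:return box(50,38,0,80)
    if 'tray' in t:return box(100,275,0,20)
    return np.r_[ring(16,0),ring(27,12),ring(32,36),ring(26,55),ring(16,62)]
def put(P,x,y,w,z=0):
    c,s=np.cos(w),np.sin(w);return P@np.array([[c,-s,0],[s,c,0],[0,0,1]]).T+[x,y,z]
S=4
def sil(n,P):
    im=np.zeros((420*S,560*S),np.uint8)
    h=cv2.convexHull(((proj(n,P)+.5)*S-.5).astype(np.float32))
    cv2.fillConvexPoly(im,np.round(h).astype(int),255)
    return cv2.resize(im,(560,420),interpolation=cv2.INTER_AREA)/255.
def ground(n,uv,z):
    m=M[n];p=cv2.undistortPoints(np.array([[uv]],float),np.array(m["K"],float),np.array(m["distortion"],float))[0,0]
    R=np.array(m["R"]);t=np.array(m["t"]);d=R.T@[p[0],p[1],1];o=-R.T@t
    return o+d*(z-o[2])/d[2]
def best(cam,t):
    r=robot.masks_of(cam,t);return r
def fit(t,masks,x0,yaws,z=0):
    P=model(t)
    def c(v):
        e=0
        for n,m in masks.items():
            s=sil(n,put(P,v[0],v[1],v[2],z));e+=1-np.minimum(s,m).sum()/np.maximum(s,m).sum()
        return e
    out=[]
    for w in yaws:
        r=minimize(c,[x0[0],x0[1],w],method="Nelder-Mead",options=dict(initial_simplex=[[x0[0],x0[1],w],[x0[0]+12,x0[1],w],[x0[0],x0[1]+12,w],[x0[0],x0[1],w+.3 if len(yaws)>1 else w+.1]],xatol=.1,fatol=1e-4,maxiter=150))
        out.append((r.fun,r.x))
    return min(out,key=lambda q:q[0])
E
python3 - <<'E'
from h import *
import pickle
robot.camera("top");robot.camera("side")
D={}
for t in "tub_red tub_white tub_black carton_milk carton_grape carton_cocoa apple orange tray_blue tray_yellow".split():
    for n in("top","side"):
        r=robot.masks_of(n,t)
        D[t,n]=r
        print(t,n,[(round(q["confidence"],2),np.round(q["uv"]).tolist(),int(q["mask"].sum())) for q in r][:3])
pickle.dump(D,open("D.pkl","wb"))
print(robot.observe()["clock"])
E
```

```text
tub_red top [(0.77, [228.0, 241.0], 665)]
tub_red side [(0.67, [278.0, 250.0], 935), (0.59, [299.0, 228.0], 746)]
tub_white top [(0.96, [446.0, 259.0], 758)]
tub_white side [(0.62, [339.0, 170.0], 344), (0.15, [269.0, 196.0], 1698)]
tub_black top [(0.86, [389.0, 254.0], 709)]
tub_black side [(0.96, [331.0, 187.0], 523)]
carton_milk top [(0.82, [281.0, 245.0], 363)]
carton_milk side [(0.56, [301.0, 228.0], 770), (0.27, [329.0, 186.0], 579)]
carton_grape top [(0.92, [130.0, 258.0], 570), (0.26, [231.0, 238.0], 623)]
carton_grape side [(0.78, [261.0, 324.0], 1555)]
carton_cocoa top [(0.73, [341.0, 245.0], 502)]
carton_cocoa side [(0.91, [310.0, 199.0], 496)]
apple top [(0.93, [178.0, 247.0], 597)]
apple side [(0.9, [269.0, 284.0], 783)]
orange top [(0.77, [241.0, 178.0], 601)]
orange side []
tray_blue top [(0.74, [367.0, 183.0], 5118), (0.47, [182.0, 249.0], 584)]
tray_blue side [(0.68, [314.0, 199.0], 530), (0.64, [269.0, 197.0], 1655)]
tray_yellow top [(0.81, [199.0, 184.0], 4435)]
tray_yellow side [(0.74, [204.0, 271.0], 3542)]
1.2
```

```bash
cat > fit1.py <<'E'
from h import *
import pickle
D=pickle.load(open("D.pkl","rb"))
pick={('tray_blue','side'):1}
res={}
for t in "tub_red tub_white tub_black carton_milk carton_grape carton_cocoa apple tray_blue tray_yellow".split():
    g={n:D[t,n][pick.get((t,n),0)] for n in("top","side") if D[t,n]}
    z=10 if 'tray' in t else 45
    x0=ground("top",g["top"]["uv"],z)
    yaws=[0,.4,.8,1.2,1.6,2.0,2.4,2.8] if 'carton' in t else [0.]
    line=[t]
    for ks in (["top","side"],["top"]):
        m={n:g[n]["mask"].astype(float) for n in ks}
        f,x=fit(t,m,x0,yaws); line.append((ks[-1],round(f,3),x.round(3).tolist()))
        if ks[-1]=="side":res[t]=x
    print(*line)
pickle.dump(res,open("res.pkl","wb"))
for n in("top","side"):
    im=cv2.imread(f"pics/{n}0.png")
    im=cv2.resize(im,None,fx=2,fy=2,interpolation=cv2.INTER_CUBIC); im=np.clip(im*1.6,0,255).astype(np.uint8)
    for t,x in res.items():
        h=cv2.convexHull(proj(n,put(model(t),*x)).astype(np.float32));cv2.polylines(im,[np.round((h+.5)*2-.5).astype(int)],True,(255,0,255),1)
    cv2.imwrite(f"pics/{n}_fit.png",im[280:600,180:980] if n=="top" else im[260:720,280:760])
E
python3 fit1.py
```

```text
tub_red ('side', np.float64(0.169), [449.267, 131.123, 0.021]) ('top', np.float64(0.061), [448.099, 130.547, 0.084])
tub_white ('side', np.float64(0.401), [400.544, -367.889, 0.053]) ('top', np.float64(0.073), [401.032, -366.75, -0.002])
tub_black ('side', np.float64(0.186), [405.758, -237.485, 0.026]) ('top', np.float64(0.06), [406.391, -237.514, 0.155])
carton_milk ('side', np.float64(0.299), [432.011, 8.604, 2.968]) ('top', np.float64(0.189), [429.982, 8.226, -0.124])
carton_grape ('side', np.float64(0.126), [419.978, 361.137, -0.278]) ('top', np.float64(0.064), [419.746, 359.944, 2.835])
carton_cocoa ('side', np.float64(0.318), [439.407, -124.94, 0.434]) ('top', np.float64(0.047), [439.358, -125.021, 0.435])
apple ('side', np.float64(0.141), [433.133, 244.595, 0.097]) ('top', np.float64(0.052), [433.092, 244.633, 0.094])
tray_blue ('side', np.float64(0.115), [580.697, -201.089, 0.026]) ('top', np.float64(0.062), [579.844, -198.562, 0.028])
tray_yellow ('side', np.float64(0.314), [601.036, 187.013, -0.027]) ('top', np.float64(0.172), [600.492, 184.349, -0.034])
```

View pics/top_fit.png

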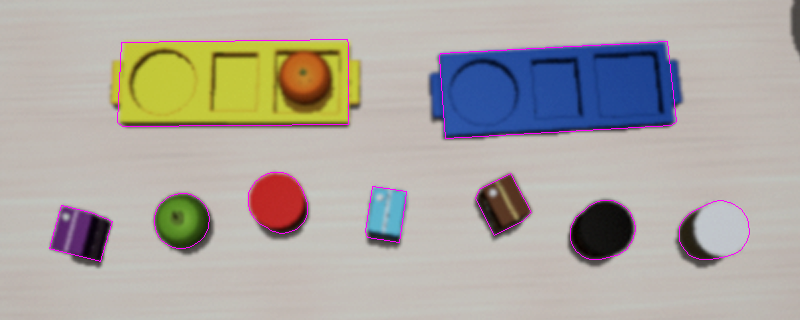

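View pics/side_fit.png

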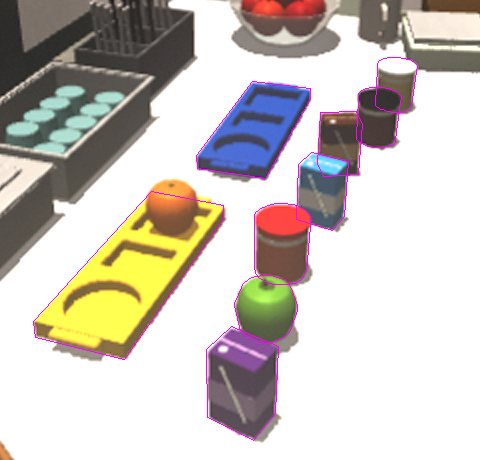

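All fits agree with the objects in both views, to about 2 mm. The straws are on the cartons' long (y) faces, so I'll grip along x throughout. First, move towards the red tub and turn the tool to yaw 0.

apply_moves(
  commands=[
    [[0.34,0.9,-0.1],[0,0,0.045]],
    [[0.34,0.9,-0.1],[0,0,0.045]],
    [[0.34,0.9,-0.1],[0,0,0.045]],
    [[0.34,0.9,-0.1],[0,0,0.045]],
    [[0.34,0.9,-0.1],[0,0,0.045]],
    [[0.34,0.9,-0.1],[0,0,0.045]],
    [[0.34,0.9,-0.1],[0,0,0.045]],
    [[0.34,0.9,-0.1],[0,0,0.045]],
    [[0.34,0.9,-0.1],[0,0,0.045]],
    [[0.34,0.9,-0.1],[0,0,0]],
  ],
  hand=1,
  newtons=40,
)

```text
clock: 2.2
tcp_pos: [351.4, -139.7, 204.2]
ee_rot: [[0.999, 0.035, 0.013], [0.035, -0.999, -0.004], [0.013, 0.004, -1.0]]
ft_force: [2.1, -0.7, -0.2]
gripper_width: 84.9
```

```bash
cat > go.py <<'E'
import sys
from h import *
from scipy.spatial.transform import Rotation as Ro
x,y,z,w=map(float,sys.argv[1:5])
s=robot.observe();c,q=np.cos(w),np.sin(w)
T=np.array([[c,q,0],[q,-c,0],[0,0,-1]])
d=(np.array([x,y,z])-s["tcp_pos"])
r=Ro.from_matrix(T@np.array(s["ee_rot"]).T).as_rotvec()
print("shift total/50",(d/50).round(2),"turn/pi",(r/np.pi).round(4),"rows",round(np.linalg.norm(d)/50,1),"F",np.array(s["ft_force"]).round(1),"w",round(s["gripper_width"],1))
E
python3 go.py 449 131 130 0
```

```text
shift total/50 [ 1.95  5.41 -1.48] turn/pi [ 0.0012  0.004  -0.0113] rows 5.9 F [ 2.1 -0.7 -0.2] w 84.9
```

apply_moves(
  commands=[
    [[0.33,0.9,-0.2],[0,0.004,-0.011]],
    [[0.33,0.9,-0.2],[0,0,0]],
    [[0.33,0.9,-0.2],[0,0,0]],
    [[0.33,0.9,-0.2],[0,0,0]],
    [[0.33,0.9,-0.2],[0,0,0]],
    [[0.3,0.9,-0.2],[0,0,0]],
    [[0,0,-0.2],[0,0,0]],
    [[0,0,0],[0,0,0]],
    [[0,0,0],[0,0,0]],
    [[0,0,0],[0,0,0]],
  ],
)

```text
clock: 3.2
tcp_pos: [452.9, 142.2, 135.2]
ee_rot: [[1.0, 0.007, 0.01], [0.007, -1.0, -0.004], [0.01, 0.004, -1.0]]
ft_force: [0.7, -0.1, 0.1]
gripper_width: 85.5
```

```bash
python3 go.py 449 131 45 0
```

```text
shift total/50 [-0.08 -0.22 -1.8 ] turn/pi [ 0.0013  0.0032 -0.0024] rows 1.8 F [ 0.7 -0.1  0.1] w 85.5
```

apply_moves(
  commands=[
    [[-0.08,-0.22,0],[0.001,0.003,-0.002]],
    [[0,0,-0.1],[0,0,0]],
    [[0,0,-0.2],[0,0,0]],
    [[0,0,-0.25],[0,0,0]],
    [[0,0,-0.25],[0,0,0]],
    [[0,0,-0.2],[0,0,0]],
    [[0,0,-0.15],[0,0,0]],
    [[0,0,-0.1],[0,0,0]],
    [[0,0,0],[0,0,0]],
    [[0,0,0],[0,0,0]],
  ],
)

```text
clock: 4.2
tcp_pos: [448.4, 125.2, 69.3]
ee_rot: [[1.0, -0.009, 0.001], [-0.009, -1.0, -0.0], [0.001, 0.0, -1.0]]
ft_force: [-0.0, -0.1, 0.1]
gripper_width: 85.2
```

```bash
python3 go.py 449 131 45 0
```

```text
shift total/50 [ 0.01  0.12 -0.49] turn/pi [0.0001 0.0004 0.0027] rows 0.5 F [-0.  -0.1  0.1] w 85.2
```

apply_moves(
  commands=[
    [[0,0.1,-0.1],[0,0,0.002]],
    [[0,0,-0.15],[0,0,0]],
    [[0,0,-0.15],[0,0,0]],
    [[0,0,-0.05],[0,0,0]],
    [[0,0,0],[0,0,0]],
    [[0,0,0],[0,0,0]],
    [[0,0,0],[0,0,0]],
    [[0,0,0],[0,0,0]],
    [[0,0,0],[0,0,0]],
    [[0,0,0],[0,0,0]],
  ],
)

```text
clock: 5.2
tcp_pos: [449.4, 131.1, 46.0]
ee_rot: [[1.0, -0.001, 0.004], [-0.001, -1.0, 0.0], [0.004, -0.0, -1.0]]
ft_force: [0.1, -0.4, -0.3]
gripper_width: 85.2
```

```bash
python3 go.py 449 131 45 0
```

```text
shift total/50 [-0.01 -0.   -0.02] turn/pi [-0.0001  0.0013  0.0004] rows 0.0 F [ 0.1 -0.4 -0.3] w 85.2
```

Well placed. Close on the tub.

apply_moves(
  commands=[
    [[0,0,0],[0,0,0]],
    [[0,0,0],[0,0,0]],
    [[0,0,0],[0,0,0]],
    [[0,0,0],[0,0,0]],
    [[0,0,0],[0,0,0]],
    [[0,0,0],[0,0,0]],
    [[0,0,0],[0,0,0]],
    [[0,0,0.1],[0,0,0]],
    [[0,0,0.2],[0,0,0]],
    [[0,0,0.4],[0,0,0]],
  ],
  hand=0,
  newtons=40,
)

```text
clock: 6.2
tcp_pos: [447.4, 130.6, 81.0]
ee_rot: [[1.0, -0.001, -0.001], [-0.001, -1.0, -0.001], [-0.001, 0.001, -1.0]]
ft_force: [0.1, -0.5, -2.0]
gripper_width: 61.4
```

```bash
python3 - <<'E'
from h import *
import pickle
r=pickle.load(open("res.pkl","rb"))
for t in("tray_blue","tray_yellow"):
    for n,y in(("round",87),("mid",0),("sq",-87)):print(t,n,put(np.array([[0,y,0.]]),*r[t]).round(1))
E
python3 go.py 578.4 -114 150 0.027
```

```text
tray_blue round [[ 578.4 -114.1    0. ]]
tray_blue mid [[ 580.7 -201.1    0. ]]
tray_blue sq [[ 583.  -288.1    0. ]]
tray_yellow round [[603.4 274.    0. ]]
tray_yellow mid [[601. 187.   0.]]
tray_yellow sq [[598.6 100.    0. ]]
shift total/50 [ 2.62 -4.89  1.38] turn/pi [ 0.0004 -0.0004  0.0091] rows 5.7 F [ 0.1 -0.5 -2. ] w 61.4
```

apply_moves(
  commands=[
    [[0,0,0.6],[0,0,0.005]],
    [[0.1,-0.2,0.5],[0,0,0.004]],
    [[0.4,-0.7,0.2],[0,0,0]],
    [[0.45,-0.85,0],[0,0,0]],
    [[0.45,-0.85,0],[0,0,0]],
    [[0.45,-0.85,0],[0,0,0]],
    [[0.3,-0.6,0],[0,0,0]],
    [[0.2,-0.35,0],[0,0,0]],
    [[0.1,-0.2,0],[0,0,0]],
    [[0,0,0],[0,0,0]],
  ],
)

```text
clock: 7.2
tcp_pos: [573.6, -109.1, 159.1]
ee_rot: [[0.999, 0.031, 0.009], [0.031, -1.0, -0.002], [0.008, 0.002, -1.0]]
ft_force: [-0.4, 0.5, -1.3]
gripper_width: 61.5
```

```bash
python3 go.py 578 -113.5 51 0.027
```

```text
shift total/50 [ 0.09 -0.09 -2.16] turn/pi [ 0.0007  0.0027 -0.0014] rows 2.2 F [-0.4  0.5 -1.3] w 61.5
```

apply_moves(
  commands=[
    [[0.07,-0.07,-0.1],[0,0.002,-0.001]],
    [[0,0,-0.3],[0,0,0]],
    [[0,0,-0.4],[0,0,0]],
    [[0,0,-0.4],[0,0,0]],
    [[0,0,-0.3],[0,0,0]],
    [[0,0,-0.2],[0,0,0]],
    [[0,0,-0.1],[0,0,0]],
    [[0,0,0],[0,0,0]],
    [[0,0,0],[0,0,0]],
    [[0,0,0],[0,0,0]],
  ],
)

```text
clock: 8.2
tcp_pos: [572.3, -104.3, 61.1]
ee_rot: [[0.999, 0.036, -0.005], [0.036, -0.999, 0.0], [-0.005, -0.0, -1.0]]
ft_force: [0.3, 0.5, -2.6]
gripper_width: 61.6
```

```bash
python3 go.py 578 -113.5 51 0.027;python3 - <<'E'
from h import *
a=robot.camera("top");b=robot.camera("side")
a=cv2.resize(a[120:240,270:450],None,fx=4,fy=4);b=cv2.resize(b[140:280,210:380],None,fx=4,fy=4)
cv2.imwrite("pics/p1.png",a);cv2.imwrite("pics/p1s.png",b)
E
```

```text
shift total/50 [ 0.11 -0.18 -0.2 ] turn/pi [-0.0001 -0.0017 -0.0029] rows 0.3 F [ 0.3  0.5 -2.6] w 61.6
```

View pics/p1.png

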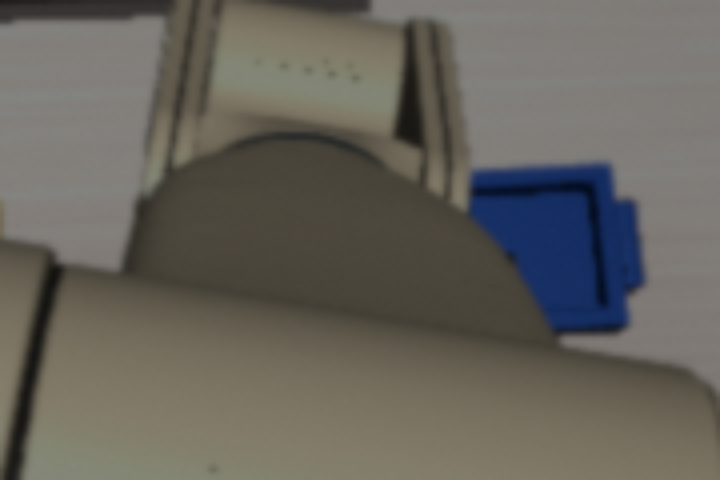

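View pics/p1s.png

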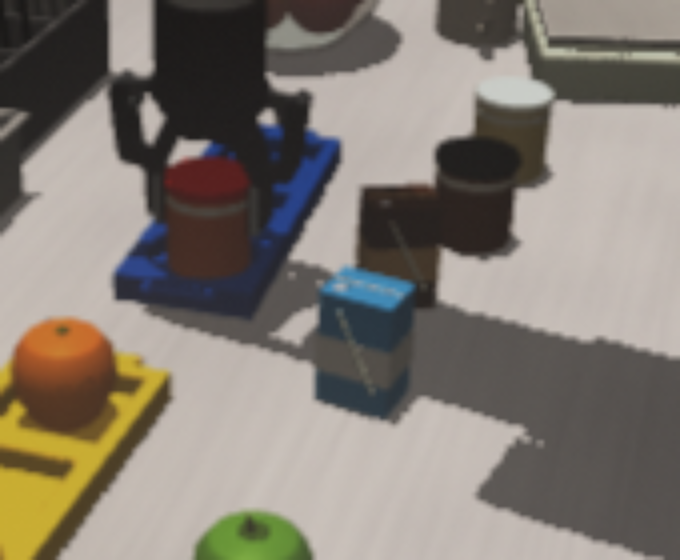

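apply_moves(
  commands=[
    [[0,0,0.15],[0,0,0]],
    [[0.05,-0.09,0.05],[0,0.0,-0.003]],
    [[0.05,-0.08,0],[0,0,0]],
    [[0,0,0],[0,0,0]],
    [[0,0,0],[0,0,0]],
    [[0,0,0],[0,0,0]],
    [[0,0,0],[0,0,0]],
    [[0,0,0],[0,0,0]],
    [[0,0,0],[0,0,0]],
    [[0,0,0],[0,0,0]],
  ],
)

```text
clock: 9.3
tcp_pos: [578.7, -114.3, 73.7]
ee_rot: [[1.0, 0.025, -0.002], [0.025, -1.0, -0.0], [-0.002, 0.0, -1.0]]
ft_force: [-0.5, 0.6, -2.7]
gripper_width: 61.3
```

```bash
python3 go.py 578 -113.5 51 0.027
```

```text
shift total/50 [-0.01  0.02 -0.45] turn/pi [ 0.0001 -0.0007  0.0007] rows 0.5 F [-0.5  0.6 -2.7] w 61.3
```

apply_moves(
  commands=[
    [[0,0,-0.1],[0,0,0]],
    [[0,0,-0.1],[0,0,0]],
    [[0,0,-0.1],[0,0,0]],
    [[0,0,-0.06],[0,0,0]],
    [[0,0,-0.04],[0,0,0]],
    [[0,0,0],[0,0,0]],
    [[0,0,0],[0,0,0]],
    [[0,0,0],[0,0,0]],
    [[0,0,0],[0,0,0]],
    [[0,0,0],[0,0,0]],
  ],
)

```text
clock: 10.3
tcp_pos: [578.6, -114.2, 51.8]
ee_rot: [[1.0, 0.025, -0.003], [0.025, -1.0, -0.0], [-0.003, 0.0, -1.0]]
ft_force: [-0.5, 1.0, -1.8]
gripper_width: 61.5
```

```bash
python3 go.py 578 -113.5 51 0.027
```

```text
shift total/50 [-0.01  0.01 -0.02] turn/pi [ 0.0001 -0.0008  0.0006] rows 0.0 F [-0.5  1.  -1.8] w 61.5
```

apply_moves(
  commands=[
    [[0,0,-0.03],[0,0,0]],
    [[0,0,0],[0,0,0]],
    [[0,0,0],[0,0,0]],
    [[0,0,0],[0,0,0]],
    [[0,0,0],[0,0,0]],
    [[0,0,0],[0,0,0]],
    [[0,0,0],[0,0,0]],
    [[0,0,0],[0,0,0]],
    [[0,0,0],[0,0,0]],
    [[0,0,0],[0,0,0]],
  ],
)

```text
clock: 11.3
tcp_pos: [578.9, -114.4, 51.8]
ee_rot: [[1.0, 0.025, -0.002], [0.025, -1.0, -0.001], [-0.002, 0.0, -1.0]]
ft_force: [-0.3, -0.2, -0.2]
gripper_width: 61.0
```

apply_moves(
  commands=[
    [[0,0,0],[0,0,0]],
    [[0,0,0],[0,0,0]],
    [[0,0,0],[0,0,0]],
    [[0,0,0],[0,0,0]],
    [[0,0,0.1],[0,0,0]],
    [[0,0,0.3],[0,0,0]],
    [[0,0,0.5],[0,0,0]],
    [[0,0,0.6],[0,0,0]],
    [[0,0,0.4],[0,0,0]],
    [[0,0,0],[0,0,0]],
  ],
  hand=1,
)

```text
clock: 12.3
tcp_pos: [579.2, -114.4, 154.3]
ee_rot: [[1.0, 0.025, -0.0], [0.025, -1.0, -0.001], [-0.0, 0.001, -1.0]]
ft_force: [0.7, 0.1, 1.2]
gripper_width: 85.6
```

```bash
python3 go.py 431.5 8.5 150 -0.16
```

```text
shift total/50 [-2.95  2.46 -0.09] turn/pi [ 0.0003 -0.0001 -0.0589] rows 3.8 F [0.7 0.1 1.2] w 85.6
```

apply_moves(
  commands=[
    [[-0.3,0.25,0],[0,0,-0.012]],
    [[-0.6,0.5,0],[0,0,-0.012]],
    [[-0.6,0.5,0],[0,0,-0.012]],
    [[-0.6,0.5,0],[0,0,-0.012]],
    [[-0.4,0.35,0],[0,0,-0.01]],
    [[-0.25,0.2,0],[0,0,0]],
    [[-0.1,0.1,0],[0,0,0]],
    [[0,0,0],[0,0,0]],
    [[0,0,0],[0,0,0]],
    [[0,0,0],[0,0,0]],
  ],
)

```text
clock: 13.3
tcp_pos: [432.3, 7.7, 155.9]
ee_rot: [[0.986, -0.165, 0.005], [-0.165, -0.986, -0.004], [0.005, 0.003, -1.0]]
ft_force: [0.1, -0.4, 0.0]
gripper_width: 85.5
```

```bash
python3 go.py 431.5 8.5 58 -0.16; python3 - <<'E'
from h import *
import pickle
b=robot.camera("side");cv2.imwrite("pics/p2s.png",cv2.resize(b[110:290,200:380],None,fx=3.3,fy=3.3))
t=robot.camera("top");cv2.imwrite("pics/p2.png",cv2.resize(t[120:280,250:470],None,fx=3.5,fy=3.5))
E
```

```text
shift total/50 [-0.02  0.02 -1.96] turn/pi [0.0011 0.0016 0.0019] rows 2.0 F [ 0.1 -0.4  0. ] w 85.5
```

View pics/p2s.png

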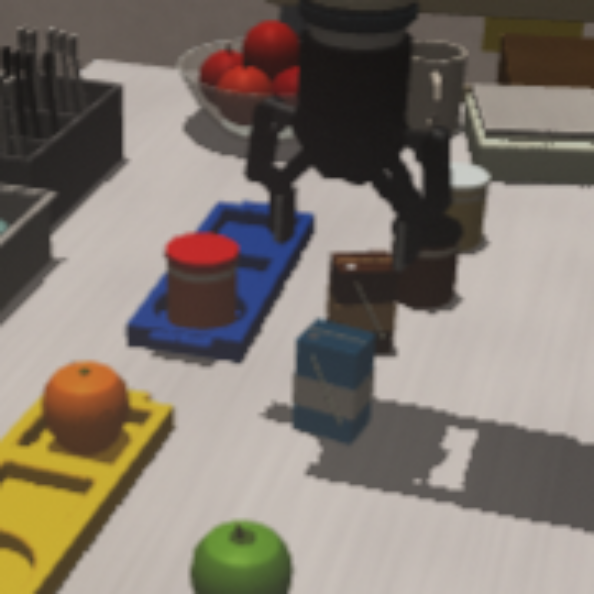

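View pics/p2.png

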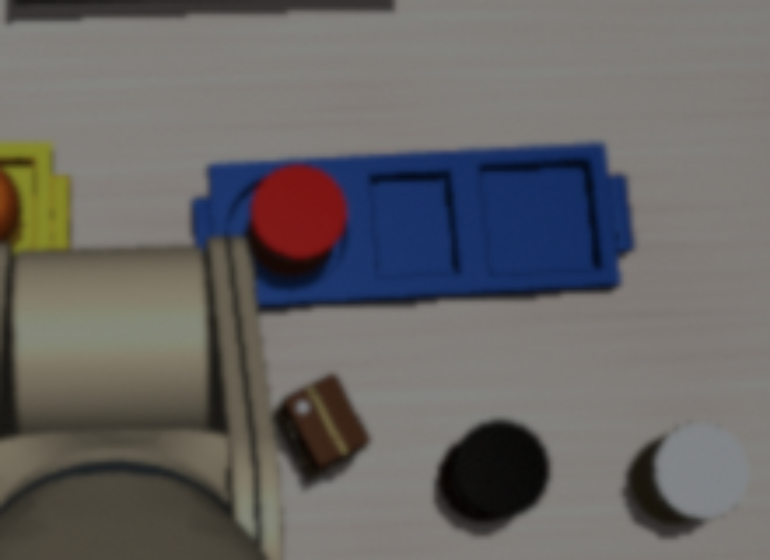

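The red tub stands upright in the round well. The gripper is over the milk; descend.

apply_moves(
  commands=[
    [[-0.02,0.02,-0.1],[0.001,0.001,0.002]],
    [[0,0,-0.25],[0,0,0]],
    [[0,0,-0.35],[0,0,0]],
    [[0,0,-0.35],[0,0,0]],
    [[0,0,-0.3],[0,0,0]],
    [[0,0,-0.2],[0,0,0]],
    [[0,0,-0.1],[0,0,0]],
    [[0,0,0],[0,0,0]],
    [[0,0,0],[0,0,0]],
    [[0,0,0],[0,0,0]],
  ],
)

```text
clock: 14.4
tcp_pos: [434.2, 7.1, 69.3]
ee_rot: [[0.987, -0.161, 0.004], [-0.161, -0.987, 0.0], [0.004, -0.001, -1.0]]
ft_force: [-0.2, -0.2, -0.3]
gripper_width: 85.5
```

```bash
python3 go.py 431.5 8.5 58 -0.16
```

```text
shift total/50 [-0.05  0.03 -0.23] turn/pi [-0.0002  0.0014  0.0004] rows 0.2 F [-0.2 -0.2 -0.3] w 85.5
```

apply_moves(
  commands=[
    [[-0.05,0.03,-0.1],[0,0.001,0]],
    [[0,0,-0.1],[0,0,0]],
    [[0,0,-0.05],[0,0,0]],
    [[0,0,0],[0,0,0]],
    [[0,0,0],[0,0,0]],
    [[0,0,0],[0,0,0]],
    [[0,0,0],[0,0,0]],
    [[0,0,0],[0,0,0]],
    [[0,0,0],[0,0,0]],
    [[0,0,0],[0,0,0]],
  ],
)

```text
clock: 15.4
tcp_pos: [432.6, 8.8, 57.2]
ee_rot: [[0.987, -0.16, 0.004], [-0.16, -0.987, 0.0], [0.004, -0.001, -1.0]]
ft_force: [-0.2, 0.1, -0.0]
gripper_width: 85.2
```

apply_moves(
  commands=[
    [[0,0,0],[0,0,0]],
    [[0,0,0],[0,0,0]],
    [[0,0,0],[0,0,0]],
    [[0,0,0],[0,0,0]],
    [[0,0,0],[0,0,0]],
    [[0,0,0],[0,0,0]],
    [[0,0,0],[0,0,0]],
    [[0,0,0],[0,0,0]],
    [[0,0,0],[0,0,0]],
    [[0,0,0],[0,0,0]],
  ],
  hand=0,
  newtons=40,
)

```text
clock: 16.4
tcp_pos: [432.6, 8.8, 57.4]
ee_rot: [[0.987, -0.16, 0.004], [-0.161, -0.987, 0.001], [0.004, -0.001, -1.0]]
ft_force: [0.9, -0.8, 0.5]
gripper_width: 49.8
```

```bash
python3 go.py 580.3 -200 160 0.027
```

```text
shift total/50 [ 2.95 -4.18  2.05] turn/pi [-0.0003  0.0013  0.0599] rows 5.5 F [ 0.9 -0.8  0.5] w 49.8
```

apply_moves(
  commands=[
    [[0,0,0.2],[0,0,0]],
    [[0,0,0.5],[0,0,0]],
    [[0,0,0.7],[0,0,0.01]],
    [[0.2,-0.3,0.5],[0,0,0.012]],
    [[0.5,-0.7,0.1],[0,0,0.012]],
    [[0.55,-0.8,0],[0,0,0.012]],
    [[0.55,-0.8,0],[0,0,0.012]],
    [[0.55,-0.8,0],[0,0,0]],
    [[0.35,-0.5,0],[0,0,0]],
    [[0.15,-0.2,0],[0,0,0]],
  ],
)

```text
clock: 17.4
tcp_pos: [575.5, -203.5, 168.1]
ee_rot: [[0.999, 0.033, 0.004], [0.033, -0.999, -0.002], [0.003, 0.003, -1.0]]
ft_force: [-0.2, 1.2, -1.9]
gripper_width: 49.6
```

apply_moves(
  commands=[
    [[0.05,-0.05,0],[0,0,0]],
    [[0,0,0],[0,0,0]],
    [[0,0,0],[0,0,0]],
    [[0,0,0],[0,0,0]],
    [[0,0,0],[0,0,0]],
    [[0,0,0],[0,0,0]],
    [[0,0,0],[0,0,0]],
    [[0,0,0],[0,0,0]],
    [[0,0,0],[0,0,0]],
    [[0,0,0],[0,0,0]],
  ],
)

```text
clock: 18.4
tcp_pos: [574.8, -201.2, 168.2]
ee_rot: [[0.999, 0.036, -0.001], [0.036, -0.999, -0.0], [-0.001, 0.0, -1.0]]
ft_force: [-0.5, 0.0, -1.7]
gripper_width: 49.7
```

```bash
python3 go.py 580.3 -200 63 0.027
```

```text
shift total/50 [ 0.11  0.02 -2.1 ] turn/pi [ 0.     -0.0003 -0.0029] rows 2.1 F [-0.5  0.  -1.7] w 49.7
```

Lower to ~15 mm above the tray rim (TCP ≈ 93) and settle.

apply_moves(
  commands=[
    [[0.1,0.02,-0.1],[0,0,-0.003]],
    [[0,0,-0.3],[0,0,0]],
    [[0,0,-0.4],[0,0,0]],
    [[0,0,-0.35],[0,0,0]],
    [[0,0,-0.2],[0,0,0]],
    [[0,0,-0.1],[0,0,0]],
    [[0,0,0],[0,0,0]],
    [[0,0,0],[0,0,0]],
    [[0,0,0],[0,0,0]],
    [[0,0,0],[0,0,0]],
  ],
)

```text
clock: 19.4
tcp_pos: [580.6, -200.3, 89.8]
ee_rot: [[1.0, 0.025, -0.0], [0.025, -1.0, -0.0], [-0.0, 0.0, -1.0]]
ft_force: [-0.1, 0.1, -0.9]
gripper_width: 49.3
```

```bash
python3 go.py 580.3 -200 63 0.027; python3 - <<'E'
from h import *
b=robot.camera("side");cv2.imwrite("pics/p3s.png",cv2.resize(b[110:240,200:380],None,fx=4,fy=4))
E
```

```text
shift total/50 [-0.01  0.01 -0.54] turn/pi [ 0.0001 -0.0001  0.0006] rows 0.5 F [-0.1  0.1 -0.9] w 49.3
```

View pics/p3s.png

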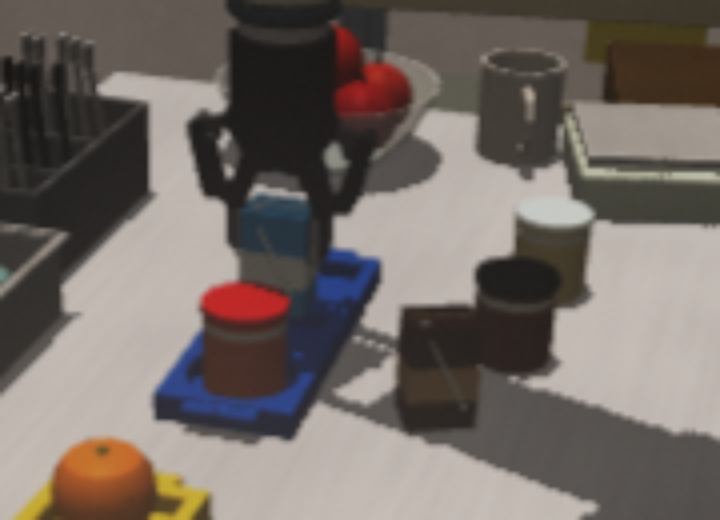

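apply_moves(
  commands=[
    [[0,0,-0.1],[0,0,0]],
    [[0,0,-0.15],[0,0,0]],
    [[0,0,-0.1],[0,0,0]],
    [[0,0,-0.08],[0,0,0]],
    [[0,0,-0.04],[0,0,0]],
    [[0,0,0],[0,0,0]],
    [[0,0,0],[0,0,0]],
    [[0,0,0],[0,0,0]],
    [[0,0,0],[0,0,0]],
    [[0,0,0],[0,0,0]],
  ],
)

```text
clock: 20.45
tcp_pos: [581.2, -200.5, 65.1]
ee_rot: [[1.0, 0.025, 0.001], [0.025, -1.0, -0.001], [0.001, 0.001, -1.0]]
ft_force: [0.7, 0.5, -0.9]
gripper_width: 49.6
```

```bash
python3 go.py 580.3 -200 62.5 0.027
```

```text
shift total/50 [-0.02  0.01 -0.05] turn/pi [0.0003 0.0004 0.0006] rows 0.1 F [ 0.7  0.5 -0.9] w 49.6
```

apply_moves(
  commands=[
    [[0,0,-0.03],[0,0,0]],
    [[0,0,-0.03],[0,0,0]],
    [[0,0,0],[0,0,0]],
    [[0,0,0],[0,0,0]],
    [[0,0,0],[0,0,0]],
    [[0,0,0],[0,0,0]],
    [[0,0,0],[0,0,0]],
    [[0,0,0],[0,0,0]],
    [[0,0,0],[0,0,0]],
    [[0,0,0],[0,0,0]],
  ],
)

```text
clock: 21.45
tcp_pos: [581.5, -200.7, 62.5]
ee_rot: [[1.0, 0.025, 0.002], [0.025, -1.0, -0.001], [0.002, 0.001, -1.0]]
ft_force: [-0.7, 0.4, 0.1]
gripper_width: 50.4
```

apply_moves(
  commands=[
    [[0,0,0],[0,0,0]],
    [[0,0,0],[0,0,0]],
    [[0,0,0],[0,0,0]],
    [[0,0,0],[0,0,0]],
    [[0,0,0.1],[0,0,0]],
    [[0,0,0.3],[0,0,0]],
    [[0,0,0.5],[0,0,0]],
    [[0,0,0.6],[0,0,0]],
    [[0,0,0.4],[0,0,0]],
    [[0,0,0],[0,0,0]],
  ],
  hand=1,
)

```text
clock: 22.45
tcp_pos: [581.6, -200.6, 165.0]
ee_rot: [[1.0, 0.025, 0.004], [0.025, -1.0, -0.002], [0.004, 0.002, -1.0]]
ft_force: [-0.5, -0.2, 0.9]
gripper_width: 85.4
```

```bash
python3 go.py 433.1 244.6 150 0
```

```text
shift total/50 [-2.97  8.9  -0.3 ] turn/pi [ 0.0005  0.0011 -0.0081] rows 9.4 F [-0.5 -0.2  0.9] w 85.4
```

apply_moves(
  commands=[
    [[-0.1,0.3,0],[0,0,0]],
    [[-0.25,0.7,0],[0,0,-0.004]],
    [[-0.3,0.9,0],[0,0,-0.004]],
    [[-0.3,0.9,0],[0,0,0]],
    [[-0.3,0.9,0],[0,0,0]],
    [[-0.3,0.9,0],[0,0,0]],
    [[-0.3,0.9,0],[0,0,0]],
    [[-0.3,0.9,0],[0,0,0]],
    [[-0.3,0.9,0],[0,0,0]],
    [[-0.2,0.7,0],[0,0,0]],
  ],
)

```text
clock: 23.45
tcp_pos: [432.5, 212.2, 159.6]
ee_rot: [[1.0, -0.009, -0.006], [-0.009, -1.0, -0.004], [-0.006, 0.004, -1.0]]
ft_force: [1.9, -0.5, -0.3]
gripper_width: 85.7
```

```bash
python3 go.py 433.1 244.6 150 0
```

```text
shift total/50 [ 0.01  0.65 -0.19] turn/pi [ 0.0013 -0.0018  0.003 ] rows 0.7 F [ 1.9 -0.5 -0.3] w 85.7
```

apply_moves(
  commands=[
    [[0,0.35,-0.1],[0.001,0,0.003]],
    [[0,0.15,0],[0,0,0]],
    [[0,0,0],[0,0,0]],
    [[0,0,0],[0,0,0]],
    [[0,0,0],[0,0,0]],
    [[0,0,0],[0,0,0]],
    [[0,0,0],[0,0,0]],
    [[0,0,0],[0,0,0]],
    [[0,0,0],[0,0,0]],
    [[0,0,0],[0,0,0]],
  ],
)

```text
clock: 24.45
tcp_pos: [426.5, 237.9, 152.2]
ee_rot: [[1.0, 0.002, -0.012], [0.002, -1.0, -0.004], [-0.012, 0.004, -1.0]]
ft_force: [0.2, -0.7, -0.5]
gripper_width: 85.1
```

```bash
python3 go.py 433.1 244.6 40 0; python3 - <<'E'
from h import *
t=robot.camera("top");cv2.imwrite("pics/p4.png",cv2.resize(t[120:280,250:470],None,fx=3.5,fy=3.5))
b=robot.camera("side");cv2.imwrite("pics/p4s.png",cv2.resize(b[110:330,200:380],None,fx=2.7,fy=2.7))
E
```

```text
shift total/50 [ 0.13  0.13 -2.24] turn/pi [ 0.0013 -0.0038 -0.0005] rows 2.3 F [ 0.2 -0.7 -0.5] w 85.1
```

View pics/p4.png

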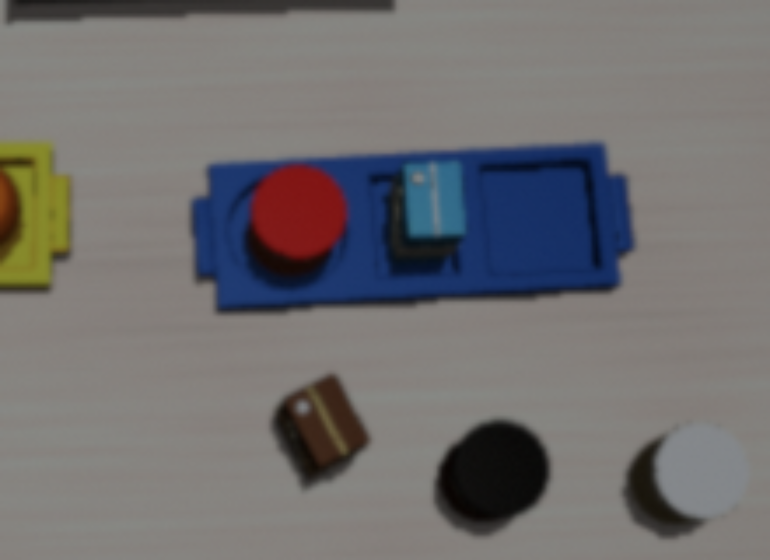

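View pics/p4s.png

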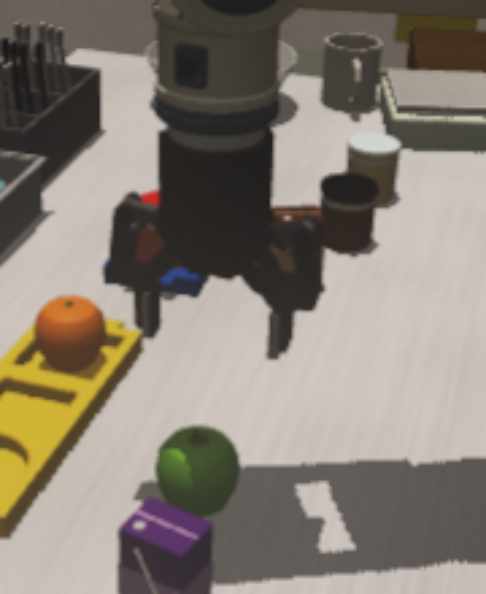

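apply_moves(
  commands=[
    [[0.08,0.08,0],[0.001,-0.003,0]],
    [[0.04,0.04,-0.1],[0,0,0]],
    [[0,0,-0.25],[0,0,0]],
    [[0,0,-0.35],[0,0,0]],
    [[0,0,-0.3],[0,0,0]],
    [[0,0,-0.2],[0,0,0]],
    [[0,0,-0.1],[0,0,0]],
    [[0,0,0],[0,0,0]],
    [[0,0,0],[0,0,0]],
    [[0,0,0],[0,0,0]],
  ],
)

```text
clock: 25.55
tcp_pos: [432.7, 245.1, 81.5]
ee_rot: [[1.0, 0.003, -0.002], [0.003, -1.0, -0.001], [-0.002, 0.001, -1.0]]
ft_force: [0.1, 0.3, 0.4]
gripper_width: 85.8
```

```bash
python3 go.py 433.1 244.6 38 0
```

```text
shift total/50 [ 0.01 -0.01 -0.87] turn/pi [ 0.0003 -0.0007 -0.001 ] rows 0.9 F [0.1 0.3 0.4] w 85.8
```

apply_moves(
  commands=[
    [[0,0,-0.15],[0,0,0]],
    [[0,0,-0.25],[0,0,0]],
    [[0,0,-0.2],[0,0,0]],
    [[0,0,-0.13],[0,0,0]],
    [[0,0,-0.06],[0,0,0]],
    [[0,0,0],[0,0,0]],
    [[0,0,0],[0,0,0]],
    [[0,0,0],[0,0,0]],
    [[0,0,0],[0,0,0]],
    [[0,0,0],[0,0,0]],
  ],
)

```text
clock: 26.55
tcp_pos: [433.6, 245.5, 39.6]
ee_rot: [[1.0, 0.003, 0.0], [0.003, -1.0, 0.0], [0.0, -0.0, -1.0]]
ft_force: [0.4, -0.1, 0.2]
gripper_width: 85.5
```

```bash
python3 go.py 433.1 244.6 38 0
```

```text
shift total/50 [-0.01 -0.02 -0.03] turn/pi [-0.0001  0.0001 -0.0009] rows 0.0 F [ 0.4 -0.1  0.2] w 85.5
```

apply_moves(
  commands=[
    [[0,0,0],[0,0,0]],
    [[0,0,0],[0,0,0]],
    [[0,0,0],[0,0,0]],
    [[0,0,0],[0,0,0]],
    [[0,0,0],[0,0,0]],
    [[0,0,0],[0,0,0]],
    [[0,0,0],[0,0,0]],
    [[0,0,0],[0,0,0]],
    [[0,0,0],[0,0,0]],
    [[0,0,0],[0,0,0]],
  ],
  hand=0,
  newtons=40,
)

```text
clock: 27.55
tcp_pos: [433.7, 245.6, 40.6]
ee_rot: [[1.0, 0.003, 0.001], [0.003, -1.0, 0.001], [0.001, -0.001, -1.0]]
ft_force: [-0.3, -0.5, 1.0]
gripper_width: 61.6
```

```bash
python3 go.py 582.6 -287 170 0.027; python3 - <<'E'
from h import *
b=robot.camera("side");cv2.imwrite("pics/p5s.png",cv2.resize(b[210:350,200:380],None,fx=4,fy=4))
E
```

```text
shift total/50 [  2.98 -10.65   2.59] turn/pi [-0.0003  0.0003  0.0077] rows 11.4 F [-0.3 -0.5  1. ] w 61.6
```

View pics/p5s.png

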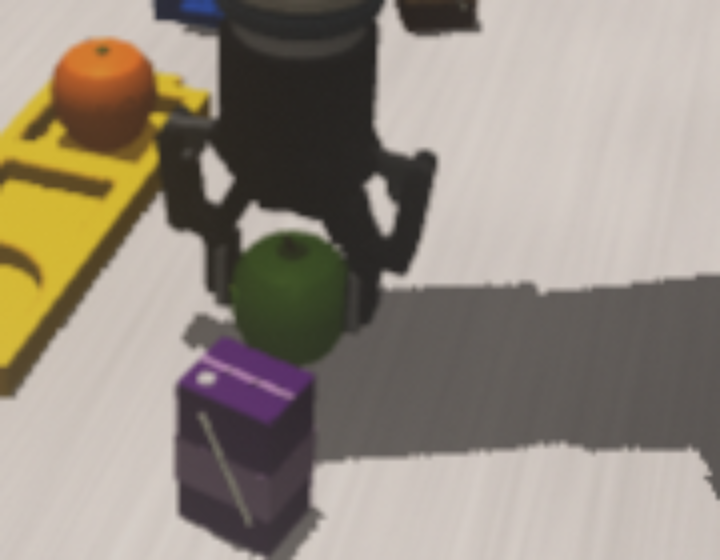

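The apple is held upright between the pads. Lift and carry it.

apply_moves(
  commands=[
    [[0,0,0.2],[0,0,0]],
    [[0,0,0.5],[0,0,0]],
    [[0,0,0.7],[0,0,0.004]],
    [[0.05,-0.2,0.6],[0,0,0.004]],
    [[0.15,-0.5,0.3],[0,0,0]],
    [[0.25,-0.8,0],[0,0,0]],
    [[0.25,-0.9,0],[0,0,0]],
    [[0.25,-0.9,0],[0,0,0]],
    [[0.25,-0.9,0],[0,0,0]],
    [[0.25,-0.9,0],[0,0,0]],
  ],
)

```text
clock: 28.6
tcp_pos: [506.1, -14.1, 165.8]
ee_rot: [[0.999, 0.04, 0.006], [0.04, -0.999, 0.001], [0.006, -0.0, -1.0]]
ft_force: [0.8, 1.5, -2.2]
gripper_width: 61.5
```

```bash
python3 go.py 582.6 -287 170 0.027
```

```text
shift total/50 [ 1.53 -5.46  0.08] turn/pi [-0.0002  0.0018 -0.0041] rows 5.7 F [ 0.8  1.5 -2.2] w 61.5
```

apply_moves(
  commands=[
    [[0.25,-0.9,0.05],[0,0.002,-0.004]],
    [[0.25,-0.9,0.05],[0,0,0]],
    [[0.25,-0.9,0],[0,0,0]],
    [[0.25,-0.9,0],[0,0,0]],
    [[0.25,-0.7,0],[0,0,0]],
    [[0.15,-0.45,0],[0,0,0]],
    [[0.05,-0.2,0],[0,0,0]],
    [[0,-0.05,0],[0,0,0]],
    [[0,0,0],[0,0,0]],
    [[0,0,0],[0,0,0]],
  ],
)

```text
clock: 29.6
tcp_pos: [577.7, -279.2, 175.3]
ee_rot: [[1.0, 0.02, 0.0], [0.02, -1.0, 0.0], [0.0, -0.0, -1.0]]
ft_force: [-0.1, 0.6, -1.0]
gripper_width: 61.7
```

```bash
python3 go.py 582.6 -287 170 0.027
```

```text
shift total/50 [ 0.1  -0.16 -0.11] turn/pi [-0.0001  0.0001  0.0023] rows 0.2 F [-0.1  0.6 -1. ] w 61.7
```

Target TCP ≈ 45 for the apple's foot on the floor; go down to about 75 first.

apply_moves(
  commands=[
    [[0.05,-0.08,0],[0,0,0.002]],
    [[0.04,-0.07,-0.1],[0,0,0]],
    [[0,0,-0.3],[0,0,0]],
    [[0,0,-0.4],[0,0,0]],
    [[0,0,-0.45],[0,0,0]],
    [[0,0,-0.3],[0,0,0]],
    [[0,0,-0.2],[0,0,0]],
    [[0,0,-0.1],[0,0,0]],
    [[0,0,0],[0,0,0]],
    [[0,0,0],[0,0,0]],
  ],
)

```text
clock: 30.6
tcp_pos: [581.9, -282.5, 75.3]
ee_rot: [[0.999, 0.032, -0.002], [0.032, -0.999, 0.002], [-0.002, -0.002, -1.0]]
ft_force: [-0.4, -0.4, -2.0]
gripper_width: 61.5
```

```bash
python3 go.py 582.6 -287 46 0.027
```

```text
shift total/50 [ 0.01 -0.09 -0.59] turn/pi [-0.0006 -0.0006 -0.0015] rows 0.6 F [-0.4 -0.4 -2. ] w 61.5
```

apply_moves(
  commands=[
    [[0.01,-0.09,0],[0,0,-0.001]],
    [[0,0,-0.1],[0,0,0]],
    [[0,0,-0.15],[0,0,0]],
    [[0,0,-0.12],[0,0,0]],
    [[0,0,-0.07],[0,0,0]],
    [[0,0,-0.04],[0,0,0]],
    [[0,0,0],[0,0,0]],
    [[0,0,0],[0,0,0]],
    [[0,0,0],[0,0,0]],
    [[0,0,0],[0,0,0]],
  ],
)

```text
clock: 31.6
tcp_pos: [583.9, -288.3, 51.7]
ee_rot: [[1.0, 0.028, 0.002], [0.028, -1.0, -0.0], [0.002, 0.0, -1.0]]
ft_force: [0.6, -0.1, -2.3]
gripper_width: 61.4
```

```bash
python3 go.py 582.6 -287 45.5 0.027; python3 - <<'E'
from h import *
t=robot.camera("side");cv2.imwrite("pics/p6.png",cv2.resize(t[120:240,200:380],None,fx=4,fy=4))
E
```

```text
shift total/50 [-0.03  0.03 -0.12] turn/pi [ 0.      0.0007 -0.0004] rows 0.1 F [ 0.6 -0.1 -2.3] w 61.4
```

View pics/p6.png

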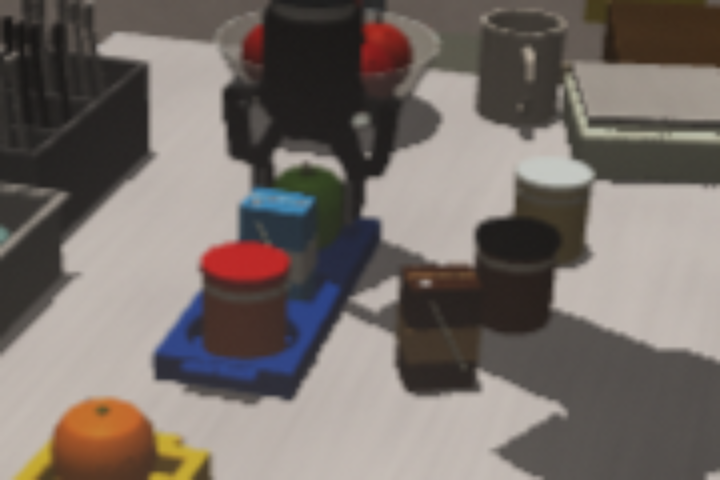

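apply_moves(
  commands=[
    [[0,0,-0.04],[0,0,0]],
    [[0,0,-0.04],[0,0,0]],
    [[0,0,-0.03],[0,0,0]],
    [[0,0,0],[0,0,0]],
    [[0,0,0],[0,0,0]],
    [[0,0,0],[0,0,0]],
    [[0,0,0],[0,0,0]],
    [[0,0,0],[0,0,0]],
    [[0,0,0],[0,0,0]],
    [[0,0,0],[0,0,0]],
  ],
)

```text
clock: 32.65
tcp_pos: [584.1, -288.4, 46.1]
ee_rot: [[1.0, 0.028, 0.003], [0.028, -1.0, -0.0], [0.003, 0.001, -1.0]]
ft_force: [0.4, 0.1, -1.1]
gripper_width: 61.4
```

```bash
python3 go.py 582.6 -287 45.5 0.027
```

```text
shift total/50 [-0.03  0.03 -0.01] turn/pi [ 0.0001  0.0009 -0.0004] rows 0.0 F [ 0.4  0.1 -1.1] w 61.4
```

apply_moves(
  commands=[
    [[0,0,-0.025],[0,0,0]],
    [[0,0,0],[0,0,0]],
    [[0,0,0],[0,0,0]],
    [[0,0,0],[0,0,0]],
    [[0,0,0],[0,0,0]],
    [[0,0,0],[0,0,0]],
    [[0,0,0],[0,0,0]],
    [[0,0,0],[0,0,0]],
    [[0,0,0],[0,0,0]],
    [[0,0,0],[0,0,0]],
  ],
)

```text
clock: 33.65
tcp_pos: [584.5, -288.7, 45.6]
ee_rot: [[1.0, 0.028, 0.004], [0.028, -1.0, -0.001], [0.003, 0.001, -1.0]]
ft_force: [0.0, -0.2, -0.7]
gripper_width: 61.7
```

apply_moves(
  commands=[
    [[0,0,0],[0,0,0]],
    [[0,0,0],[0,0,0]],
    [[0,0,0],[0,0,0]],
    [[0,0,0],[0,0,0]],
    [[0,0,0],[0,0,0]],
    [[0,0,0],[0,0,0]],
    [[0,0,0.2],[0,0,0]],
    [[0,0,0.4],[0,0,0]],
    [[0,0,0.6],[0,0,0]],
    [[0,0,0.4],[0,0,0]],
  ],
  hand=1,
)

```text
clock: 34.65
tcp_pos: [582.8, -287.8, 126.7]
ee_rot: [[1.0, 0.028, -0.001], [0.028, -1.0, 0.002], [-0.001, -0.002, -1.0]]
ft_force: [0.7, -0.5, -0.1]
gripper_width: 85.1
```

```bash
python3 go.py 400.7 -367.5 150 -0.2
```

```text
shift total/50 [-3.64 -1.59  0.47] turn/pi [-0.0005 -0.0003 -0.0726] rows 4.0 F [ 0.7 -0.5 -0.1] w 85.1
```

apply_moves(
  commands=[
    [[-0.2,-0.1,0.4],[0,0,-0.008]],
    [[-0.6,-0.3,0.1],[0,0,0]],
    [[-0.8,-0.35,0],[0,0,0]],
    [[-0.8,-0.35,0],[0,0,0]],
    [[-0.6,-0.25,0],[0,0,0]],
    [[-0.3,-0.15,0],[0,0,0]],
    [[-0.15,-0.05,0],[0,0,0]],
    [[0,0,0],[0,0,0]],
    [[0,0,0],[0,0,0]],
    [[0,0,0],[0,0,0]],
  ],
)

```text
clock: 35.65
tcp_pos: [410.0, -368.5, 164.9]
ee_rot: [[1.0, 0.005, 0.014], [0.005, -1.0, -0.008], [0.014, 0.009, -1.0]]
ft_force: [-0.1, -0.1, -0.1]
gripper_width: 85.4
```

```bash
python3 go.py 400.7 -367.5 45 0.0;python3 - <<'E'
from h import *
robot.camera("top");robot.camera("side")
import pickle
r=pickle.load(open("res.pkl","rb"))
t=robot.camera("top");cv2.imwrite("pics/p7.png",cv2.resize(t[120:280,250:470],None,fx=3.5,fy=3.5))
b=robot.camera("side");cv2.imwrite("pics/p7s.png",cv2.resize(b[110:240,200:380],None,fx=4,fy=4))
E
```

```text
shift total/50 [-0.19  0.02 -2.4 ] turn/pi [ 0.0027  0.0045 -0.0015] rows 2.4 F [-0.1 -0.1 -0.1] w 85.4
```

View pics/p7.png

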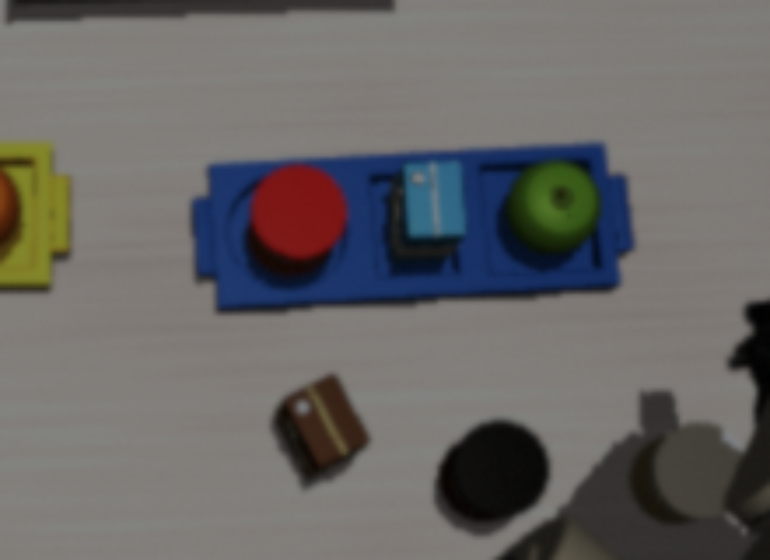

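View pics/p7s.png

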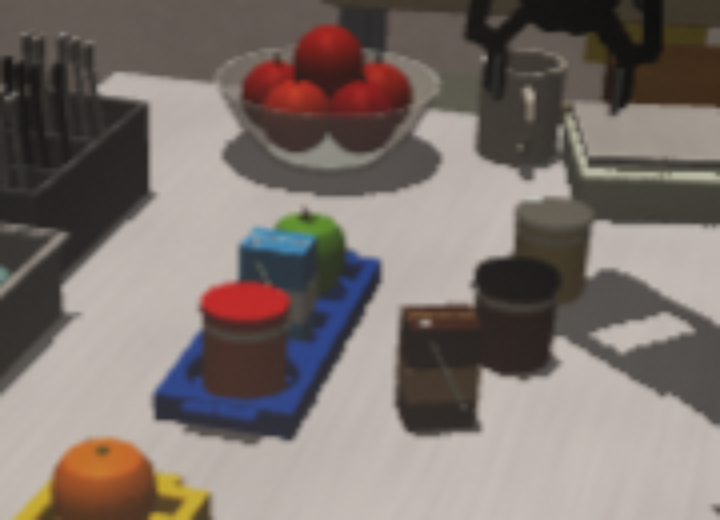

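Blue tray is complete: tub, milk and apple all sit in their wells. Now the white tub.

apply_moves(
  commands=[
    [[-0.1,0.01,0],[0.002,0.004,-0.001]],
    [[-0.06,0.01,-0.1],[0,0,0]],
    [[0,0,-0.25],[0,0,0]],
    [[0,0,-0.35],[0,0,0]],
    [[0,0,-0.35],[0,0,0]],
    [[0,0,-0.2],[0,0,0]],
    [[0,0,-0.1],[0,0,0]],
    [[0,0,0],[0,0,0]],
    [[0,0,0],[0,0,0]],
    [[0,0,0],[0,0,0]],
  ],
)

```text
clock: 36.85
tcp_pos: [400.8, -366.3, 91.2]
ee_rot: [[1.0, 0.003, -0.001], [0.003, -1.0, -0.0], [-0.001, 0.0, -1.0]]
ft_force: [-0.5, 0.2, 0.4]
gripper_width: 85.7
```

```bash
python3 go.py 400.7 -367.5 45 0.0
```

```text
shift total/50 [-0.   -0.02 -0.92] turn/pi [ 0.     -0.0004 -0.0008] rows 0.9 F [-0.5  0.2  0.4] w 85.7
```

apply_moves(
  commands=[
    [[0,-0.01,-0.15],[0,0,0]],
    [[0,0,-0.25],[0,0,0]],
    [[0,0,-0.25],[0,0,0]],
    [[0,0,-0.14],[0,0,0]],
    [[0,0,-0.06],[0,0,0]],
    [[0,0,0],[0,0,0]],
    [[0,0,0],[0,0,0]],
    [[0,0,0],[0,0,0]],
    [[0,0,0],[0,0,0]],
    [[0,0,0],[0,0,0]],
  ],
)

```text
clock: 37.85
tcp_pos: [401.5, -367.5, 46.1]
ee_rot: [[1.0, 0.002, 0.001], [0.002, -1.0, -0.002], [0.001, 0.002, -1.0]]
ft_force: [-0.9, 0.4, 0.1]
gripper_width: 85.0
```

apply_moves(
  commands=[
    [[0,0,0],[0,0,0]],
    [[0,0,0],[0,0,0]],
    [[0,0,0],[0,0,0]],
    [[0,0,0],[0,0,0]],
    [[0,0,0],[0,0,0]],
    [[0,0,0],[0,0,0]],
    [[0,0,0],[0,0,0]],
    [[0,0,0],[0,0,0]],
    [[0,0,0],[0,0,0]],
    [[0,0,0],[0,0,0]],
  ],
  hand=0,
  newtons=40,
)

```text
clock: 38.85
tcp_pos: [401.8, -367.8, 46.9]
ee_rot: [[1.0, 0.002, 0.002], [0.002, -1.0, -0.003], [0.002, 0.003, -1.0]]
ft_force: [-0.8, -0.0, 0.6]
gripper_width: 61.1
```

```bash
python3 go.py 603.2 273 170 -0.03
```

```text
shift total/50 [ 4.03 12.82  2.46] turn/pi [ 0.0009  0.0005 -0.0103] rows 13.7 F [-0.8 -0.   0.6] w 61.1
```

apply_moves(
  commands=[
    [[0,0,0.2],[0,0,0]],
    [[0,0,0.5],[0,0,0]],
    [[0,0,0.7],[0,0,-0.005]],
    [[0.05,0.2,0.6],[0,0,-0.005]],
    [[0.15,0.5,0.2],[0,0,0]],
    [[0.25,0.8,0],[0,0,0]],
    [[0.28,0.9,0],[0,0,0]],
    [[0.28,0.9,0],[0,0,0]],
    [[0.28,0.9,0],[0,0,0]],
    [[0.28,0.9,0],[0,0,0]],
  ],
)

```text
clock: 39.85
tcp_pos: [480.9, -109.0, 167.2]
ee_rot: [[0.999, -0.041, 0.008], [-0.041, -0.999, -0.005], [0.008, 0.005, -1.0]]
ft_force: [1.0, -0.8, -1.5]
gripper_width: 61.3
```

```bash
python3 go.py 603.2 273 170 -0.03
```

```text
shift total/50 [2.45 7.64 0.06] turn/pi [0.0017 0.0025 0.0035] rows 8.0 F [ 1.  -0.8 -1.5] w 61.3
```

apply_moves(
  commands=[
    [[0.28,0.9,0],[0.001,0.002,0.003]],
    [[0.28,0.9,0],[0,0,0]],
    [[0.28,0.9,0],[0,0,0]],
    [[0.28,0.9,0],[0,0,0]],
    [[0.28,0.9,0],[0,0,0]],
    [[0.28,0.9,0],[0,0,0]],
    [[0.28,0.85,0],[0,0,0]],
    [[0.2,0.6,0],[0,0,0]],
    [[0.1,0.35,0],[0,0,0]],
    [[0.05,0.15,0],[0,0,0]],
  ],
)

```text
clock: 40.85
tcp_pos: [598.0, 281.0, 174.0]
ee_rot: [[1.0, -0.024, 0.007], [-0.024, -1.0, -0.001], [0.007, 0.001, -1.0]]
ft_force: [0.6, 0.8, -0.6]
gripper_width: 61.3
```

apply_moves(
  commands=[
    [[0,0,0],[0,0,0]],
    [[0,0,0],[0,0,0]],
    [[0,0,0],[0,0,0]],
    [[0,0,0],[0,0,0]],
    [[0,0,0],[0,0,0]],
    [[0,0,0],[0,0,0]],
    [[0,0,0],[0,0,0]],
    [[0,0,0],[0,0,0]],
    [[0,0,0],[0,0,0]],
    [[0,0,0],[0,0,0]],
  ],
)

```text
clock: 41.85
tcp_pos: [597.0, 276.3, 174.5]
ee_rot: [[1.0, -0.028, 0.005], [-0.028, -1.0, -0.002], [0.005, 0.002, -1.0]]
ft_force: [-0.2, 0.6, -2.2]
gripper_width: 61.6
```

```bash
python3 go.py 603.2 273 90 -0.03
```

```text
shift total/50 [ 0.12 -0.07 -1.69] turn/pi [ 0.0008  0.0015 -0.0007] rows 1.7 F [-0.2  0.6 -2.2] w 61.6
```

apply_moves(
  commands=[
    [[0.1,-0.06,-0.1],[0.001,0.001,0]],
    [[0,0,-0.25],[0,0,0]],
    [[0,0,-0.4],[0,0,0]],
    [[0,0,-0.4],[0,0,0]],
    [[0,0,-0.3],[0,0,0]],
    [[0,0,-0.15],[0,0,0]],
    [[0,0,0],[0,0,0]],
    [[0,0,0],[0,0,0]],
    [[0,0,0],[0,0,0]],
    [[0,0,0],[0,0,0]],
  ],
)

```text
clock: 42.85
tcp_pos: [603.0, 272.9, 88.8]
ee_rot: [[1.0, -0.028, 0.002], [-0.028, -1.0, 0.001], [0.002, -0.001, -1.0]]
ft_force: [0.3, 1.0, -0.8]
gripper_width: 61.4
```

```bash
python3 go.py 603.2 273 52 -0.03; python3 - <<'E'
from h import *
b=robot.camera("side");cv2.imwrite("pics/p8s.png",cv2.resize(b[170:320,140:300],None,fx=4,fy=4))
E
```

```text
shift total/50 [ 0.    0.   -0.74] turn/pi [-0.0004  0.0006 -0.0006] rows 0.7 F [ 0.3  1.  -0.8] w 61.4
```

View pics/p8s.png

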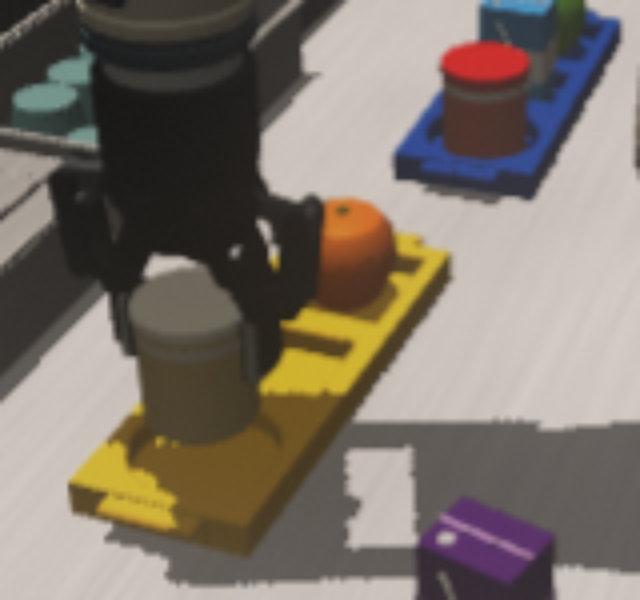

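apply_moves(
  commands=[
    [[0,0,-0.1],[0,0,0]],
    [[0,0,-0.18],[0,0,0]],
    [[0,0,-0.18],[0,0,0]],
    [[0,0,-0.1],[0,0,0]],
    [[0,0,-0.06],[0,0,0]],
    [[0,0,-0.03],[0,0,0]],
    [[0,0,0],[0,0,0]],
    [[0,0,0],[0,0,0]],
    [[0,0,0],[0,0,0]],
    [[0,0,0],[0,0,0]],
  ],
)

```text
clock: 43.9
tcp_pos: [603.5, 273.2, 54.5]
ee_rot: [[1.0, -0.028, 0.004], [-0.028, -1.0, 0.002], [0.004, -0.002, -1.0]]
ft_force: [0.4, -0.6, -0.7]
gripper_width: 61.1
```

```bash
python3 go.py 603.2 273 52 -0.03
```

```text
shift total/50 [-0.01 -0.   -0.05] turn/pi [-0.0007  0.0012 -0.0007] rows 0.1 F [ 0.4 -0.6 -0.7] w 61.1
```

apply_moves(
  commands=[
    [[0,0,-0.04],[-0.001,0.001,0]],
    [[0,0,-0.03],[0,0,0]],
    [[0,0,0],[0,0,0]],
    [[0,0,0],[0,0,0]],
    [[0,0,0],[0,0,0]],
    [[0,0,0],[0,0,0]],
    [[0,0,0],[0,0,0]],
    [[0,0,0],[0,0,0]],
    [[0,0,0],[0,0,0]],
    [[0,0,0],[0,0,0]],
  ],
)

```text
clock: 44.9
tcp_pos: [604.1, 273.7, 52.0]
ee_rot: [[1.0, -0.028, 0.002], [-0.028, -1.0, -0.0], [0.002, 0.0, -1.0]]
ft_force: [0.2, 0.7, -0.2]
gripper_width: 61.6
```

apply_moves(
  commands=[
    [[0,0,0],[0,0,0]],
    [[0,0,0],[0,0,0]],
    [[0,0,0],[0,0,0]],
    [[0,0,0],[0,0,0]],
    [[0,0,0.1],[0,0,0]],
    [[0,0,0.3],[0,0,0]],
    [[0,0,0.5],[0,0,0]],
    [[0,0,0.6],[0,0,0]],
    [[0,0,0.4],[0,0,0]],
    [[0,0,0],[0,0,0]],
  ],
  hand=1,
)

```text
clock: 45.9
tcp_pos: [604.4, 273.6, 154.7]
ee_rot: [[1.0, -0.028, 0.003], [-0.028, -1.0, 0.0], [0.003, -0.0, -1.0]]
ft_force: [1.0, 0.0, -0.1]
gripper_width: 85.3
```

```bash
python3 go.py 420 360.5 150 -0.29
```

```text
shift total/50 [-3.69  1.74 -0.09] turn/pi [ 0.0001  0.0011 -0.0834] rows 4.1 F [ 1.   0.  -0.1] w 85.3
```

apply_moves(
  commands=[
    [[-0.3,0.15,0],[0,0,-0.014]],
    [[-0.65,0.3,0],[0,0,-0.014]],
    [[-0.8,0.4,0],[0,0,-0.014]],
    [[-0.8,0.35,0],[0,0,-0.014]],
    [[-0.5,0.25,0],[0,0,-0.014]],
    [[-0.3,0.15,0],[0,0,-0.012]],
    [[-0.15,0.05,0],[0,0,0]],
    [[0,0,0],[0,0,0]],
    [[0,0,0],[0,0,0]],
    [[0,0,0],[0,0,0]],
  ],
)

```text
clock: 46.9
tcp_pos: [424.7, 356.3, 156.1]
ee_rot: [[0.956, -0.292, 0.008], [-0.292, -0.956, -0.001], [0.008, -0.001, -1.0]]
ft_force: [0.8, -0.6, 0.3]
gripper_width: 85.4
```

```bash
python3 go.py 420 360.5 58 -0.29; python3 - <<'E'
from h import *
b=robot.camera("side");cv2.imwrite("pics/p9s.png",cv2.resize(b[150:360,120:300],None,fx=2.8,fy=2.8))
E
```

```text
shift total/50 [-0.09  0.08 -1.96] turn/pi [0.0003 0.0026 0.0019] rows 2.0 F [ 0.8 -0.6  0.3] w 85.4
```

View pics/p9s.png

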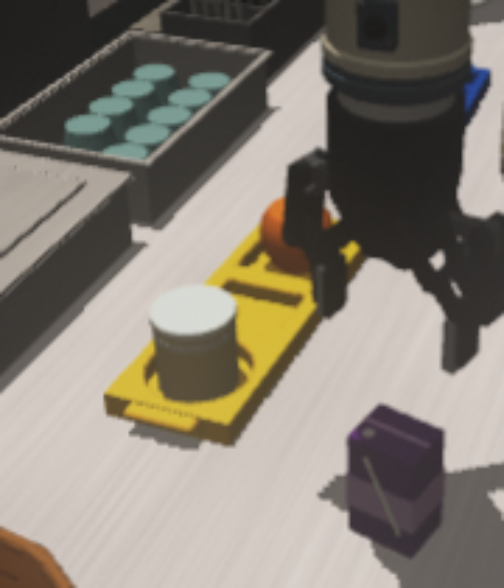

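White tub seated. Descend on the grape carton.

apply_moves(
  commands=[
    [[-0.07,0.06,-0.1],[0,0.002,0.002]],
    [[0,0,-0.25],[0,0,0]],
    [[0,0,-0.35],[0,0,0]],
    [[0,0,-0.35],[0,0,0]],
    [[0,0,-0.3],[0,0,0]],
    [[0,0,-0.15],[0,0,0]],
    [[0,0,-0.1],[0,0,0]],
    [[0,0,0],[0,0,0]],
    [[0,0,0],[0,0,0]],
    [[0,0,0],[0,0,0]],
  ],
)

```text
clock: 47.95
tcp_pos: [423.2, 357.9, 68.9]
ee_rot: [[0.958, -0.288, 0.001], [-0.288, -0.958, -0.001], [0.001, 0.001, -1.0]]
ft_force: [0.2, -0.6, 0.5]
gripper_width: 85.1
```

```bash
python3 go.py 420 360.5 58 -0.29
```

```text
shift total/50 [-0.06  0.05 -0.22] turn/pi [0.0003 0.0004 0.0008] rows 0.2 F [ 0.2 -0.6  0.5] w 85.1
```

apply_moves(
  commands=[
    [[-0.05,0.04,-0.1],[0,0,0]],
    [[0,0,-0.07],[0,0,0]],
    [[0,0,-0.03],[0,0,0]],
    [[0,0,0],[0,0,0]],
    [[0,0,0],[0,0,0]],
    [[0,0,0],[0,0,0]],
    [[0,0,0],[0,0,0]],
    [[0,0,0],[0,0,0]],
    [[0,0,0],[0,0,0]],
    [[0,0,0],[0,0,0]],
  ],
)

```text
clock: 48.95
tcp_pos: [421.4, 361.0, 59.9]
ee_rot: [[0.958, -0.288, 0.004], [-0.288, -0.958, 0.001], [0.003, -0.002, -1.0]]
ft_force: [0.5, -0.4, -0.2]
gripper_width: 85.3
```

apply_moves(
  commands=[
    [[0,0,0],[0,0,0]],
    [[0,0,0],[0,0,0]],
    [[0,0,0],[0,0,0]],
    [[0,0,0],[0,0,0]],
    [[0,0,0],[0,0,0]],
    [[0,0,0],[0,0,0]],
    [[0,0,0],[0,0,0]],
    [[0,0,0],[0,0,0]],
    [[0,0,0],[0,0,0]],
    [[0,0,0],[0,0,0]],
  ],
  hand=0,
  newtons=40,
)

```text
clock: 49.95
tcp_pos: [421.6, 361.1, 60.1]
ee_rot: [[0.958, -0.288, 0.004], [-0.288, -0.958, 0.001], [0.004, -0.003, -1.0]]
ft_force: [-0.5, 0.2, -0.5]
gripper_width: 49.7
```

```bash
python3 go.py 600.8 186 175 -0.03
```

```text
shift total/50 [ 3.58 -3.5   2.3 ] turn/pi [-0.0006  0.0012  0.0835] rows 5.5 F [-0.5  0.2 -0.5] w 49.7
```

apply_moves(
  commands=[
    [[0,0,0.2],[0,0,0]],
    [[0,0,0.5],[0,0,0]],
    [[0,0,0.7],[0,0,0.012]],
    [[0.2,-0.2,0.6],[0,0,0.015]],
    [[0.5,-0.5,0.2],[0,0,0.015]],
    [[0.65,-0.65,0],[0,0,0.015]],
    [[0.65,-0.65,0],[0,0,0.015]],
    [[0.65,-0.65,0],[0,0,0.01]],
    [[0.4,-0.4,0],[0,0,0]],
    [[0.2,-0.2,0],[0,0,0]],
  ],
)

```text
clock: 50.95
tcp_pos: [586.2, 192.4, 180.0]
ee_rot: [[1.0, -0.018, 0.007], [-0.018, -1.0, -0.0], [0.007, 0.0, -1.0]]
ft_force: [-0.0, -0.2, -1.0]
gripper_width: 49.4
```

apply_moves(
  commands=[
    [[0.1,-0.05,0],[0,0,0]],
    [[0,0,0],[0,0,0]],
    [[0,0,0],[0,0,0]],
    [[0,0,0],[0,0,0]],
    [[0,0,0],[0,0,0]],
    [[0,0,0],[0,0,0]],
    [[0,0,0],[0,0,0]],
    [[0,0,0],[0,0,0]],
    [[0,0,0],[0,0,0]],
    [[0,0,0],[0,0,0]],
  ],
)

```text
clock: 51.95
tcp_pos: [587.6, 193.4, 179.9]
ee_rot: [[1.0, -0.015, 0.003], [-0.015, -1.0, -0.0], [0.003, 0.0, -1.0]]
ft_force: [0.5, 0.7, -0.5]
gripper_width: 49.4
```

```bash
python3 go.py 600.8 186 95 -0.03
```

```text
shift total/50 [ 0.26 -0.15 -1.7 ] turn/pi [ 0.0001  0.001  -0.0049] rows 1.7 F [ 0.5  0.7 -0.5] w 49.4
```

apply_moves(
  commands=[
    [[0.13,-0.08,0],[0,0.001,-0.004]],
    [[0.1,-0.06,-0.1],[0,0,0]],
    [[0,0,-0.3],[0,0,0]],
    [[0,0,-0.4],[0,0,0]],
    [[0,0,-0.4],[0,0,0]],
    [[0,0,-0.25],[0,0,0]],
    [[0,0,-0.1],[0,0,0]],
    [[0,0,0],[0,0,0]],
    [[0,0,0],[0,0,0]],
    [[0,0,0],[0,0,0]],
  ],
)

```text
clock: 52.95
tcp_pos: [600.7, 184.4, 95.7]
ee_rot: [[1.0, -0.03, -0.001], [-0.03, -1.0, -0.0], [-0.001, 0.0, -1.0]]
ft_force: [-0.3, 0.9, -0.7]
gripper_width: 50.0
```

```bash
python3 go.py 600.8 186 65 -0.03; python3 - <<'E'
from h import *
b=robot.camera("side");cv2.imwrite("pics/p10s.png",cv2.resize(b[170:320,140:300],None,fx=4,fy=4))
E
```

```text
shift total/50 [ 0.    0.03 -0.61] turn/pi [ 0.0001 -0.0002  0.0001] rows 0.6 F [-0.3  0.9 -0.7] w 50.0
```

View pics/p10s.png

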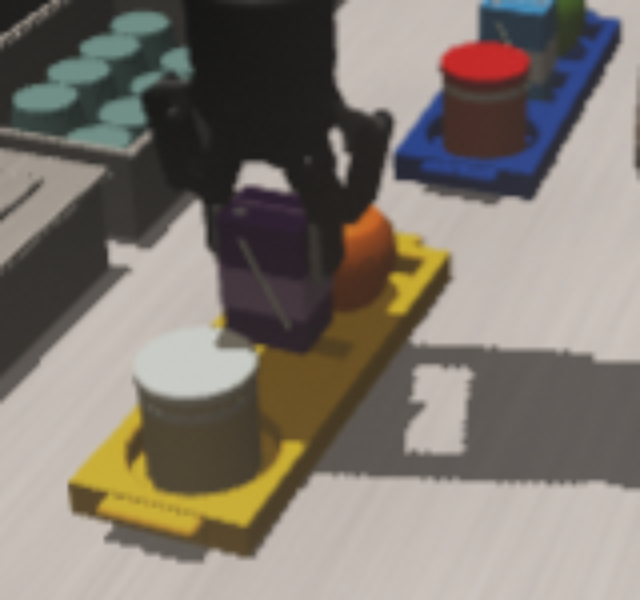

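apply_moves(
  commands=[
    [[0,0.02,-0.1],[0,0,0]],
    [[0,0,-0.15],[0,0,0]],
    [[0,0,-0.15],[0,0,0]],
    [[0,0,-0.08],[0,0,0]],
    [[0,0,-0.05],[0,0,0]],
    [[0,0,-0.02],[0,0,0]],
    [[0,0,0],[0,0,0]],
    [[0,0,0],[0,0,0]],
    [[0,0,0],[0,0,0]],
    [[0,0,0],[0,0,0]],
  ],
)

```text
clock: 54.0
tcp_pos: [601.8, 185.9, 67.6]
ee_rot: [[1.0, -0.03, 0.003], [-0.03, -1.0, 0.001], [0.003, -0.001, -1.0]]
ft_force: [-0.2, -0.6, -1.2]
gripper_width: 49.9
```

```bash
python3 go.py 600.8 186 65 -0.03
```

```text
shift total/50 [-0.02  0.   -0.05] turn/pi [-0.0002  0.0009  0.    ] rows 0.1 F [-0.2 -0.6 -1.2] w 49.9
```

apply_moves(
  commands=[
    [[0,0,-0.04],[0,0.001,0]],
    [[0,0,-0.03],[0,0,0]],
    [[0,0,0],[0,0,0]],
    [[0,0,0],[0,0,0]],
    [[0,0,0],[0,0,0]],
    [[0,0,0],[0,0,0]],
    [[0,0,0],[0,0,0]],
    [[0,0,0],[0,0,0]],
    [[0,0,0],[0,0,0]],
    [[0,0,0],[0,0,0]],
  ],
)

```text
clock: 55.0
tcp_pos: [602.3, 186.1, 65.2]
ee_rot: [[1.0, -0.03, 0.0], [-0.03, -1.0, 0.001], [0.0, -0.001, -1.0]]
ft_force: [-0.8, -0.6, -0.3]
gripper_width: 49.5
```

apply_moves(
  commands=[
    [[0,0,0],[0,0,0]],
    [[0,0,0],[0,0,0]],
    [[0,0,0],[0,0,0]],
    [[0,0,0],[0,0,0]],
    [[0,0,0.1],[0,0,0]],
    [[0,0,0.3],[0,0,0]],
    [[0,0,0.5],[0,0,0]],
    [[0,0,0.6],[0,0,0]],
    [[0,0,0.6],[0,0,0]],
    [[0,0,0.4],[0,0,0]],
  ],
  hand=1,
)

```text
clock: 56.0
tcp_pos: [600.6, 185.5, 196.1]
ee_rot: [[1.0, -0.03, -0.003], [-0.03, -1.0, -0.0], [-0.003, 0.0, -1.0]]
ft_force: [-0.6, -0.4, 1.0]
gripper_width: 85.5
```

apply_moves(
  commands=[
    [[-0.3,0,0.3],[0,0,0]],
    [[-0.6,0.0,0.4],[0,0,0]],
    [[-0.8,0.0,0.4],[0,0,0]],
    [[-0.8,0.0,0.3],[0,0,0]],
    [[-0.5,0.2,0.1],[0,0,0]],
    [[-0.3,0.2,0],[0,0,0]],
    [[-0.1,0.2,0],[0,0,0]],
    [[0,0,0],[0,0,0]],
    [[0,0,0],[0,0,0]],
    [[0,0,0],[0,0,0]],
  ],
)

```text
clock: 57.0
tcp_pos: [428.9, 216.7, 289.2]
ee_rot: [[0.999, -0.031, 0.018], [-0.031, -0.999, 0.008], [0.018, -0.008, -1.0]]
ft_force: [0.4, 0.4, -1.4]
gripper_width: 85.6
```

```bash
python3 - <<'E'
from h import *
import pickle
t=robot.camera("top");cv2.imwrite("pics/p11.png",cv2.resize(t[110:300,90:480],None,fx=2,fy=2))
b=robot.camera("side");cv2.imwrite("pics/p11s.png",cv2.resize(b[120:320,130:380],None,fx=3,fy=3))
E
```

```text
(no output)
```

View pics/p11.png

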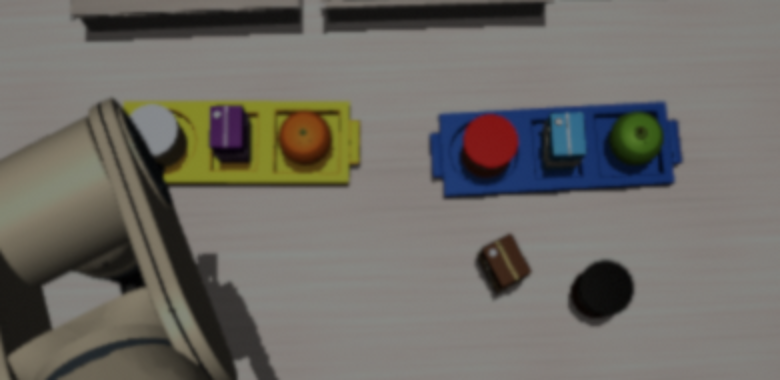

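View pics/p11s.png

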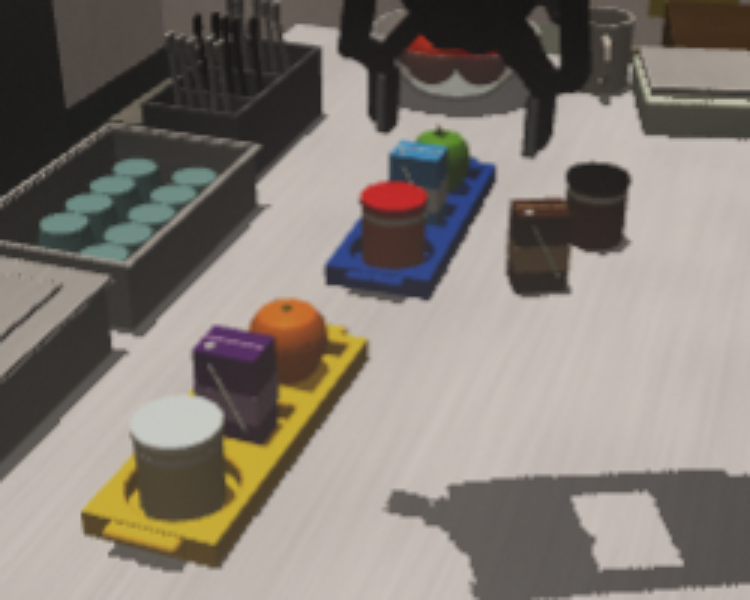

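Every item is standing in its well. One geometric check that they rest on the floor: overlay each model at z = 5 mm.

```bash
python3 - <<'E'
from h import *
L={'tub_red':(579,-114.4,0),'carton_milk':(581.5,-200.7,.026),'apple':(584,-288.4,0),'tub_white':(604,273.5,0),'carton_grape':(602.3,186,-.03)}
im={n:robot.camera(n) for n in("top","side")}
for t,v in L.items():
    for n in im:
        r=robot.masks_of(n,t)
        if not r: print(t,n,"none");continue
        m=r[0]["mask"].astype(float)
        o=[]
        for z in(-5,0,5,10,15):
            s=sil(n,put(model(t),*v,z));o.append(round(float(np.minimum(s,m).sum()/np.maximum(s,m).sum()),3))
        print(t,n,round(r[0]["confidence"],2),"IoU z=-5..15",o)
b=np.clip(cv2.resize(im["side"],None,fx=4,fy=4,interpolation=cv2.INTER_CUBIC)*1.5,0,255).astype(np.uint8)
for t,v in L.items():
    h=cv2.convexHull(proj("side",put(model(t),*v,5)).astype(np.float32));cv2.polylines(b,[np.round((h+.5)*4-.5).astype(int)],True,(255,0,255),1)
cv2.imwrite("pics/chk.png",b[600:1200,560:1200])
E
```

```text
tub_red top 0.75 IoU z=-5..15 [0.916, 0.919, 0.909, 0.881, 0.85]
tub_red side 0.83 IoU z=-5..15 [0.736, 0.827, 0.894, 0.889, 0.819]
carton_milk top 0.77 IoU z=-5..15 [0.852, 0.887, 0.907, 0.905, 0.882]
carton_milk side 0.63 IoU z=-5..15 [0.463, 0.535, 0.598, 0.597, 0.592]
apple top 0.64 IoU z=-5..15 [0.803, 0.851, 0.889, 0.894, 0.874]
apple side 0.54 IoU z=-5..15 [0.257, 0.329, 0.393, 0.392, 0.372]
tub_white top 0.77 IoU z=-5..15 [0.701, 0.714, 0.715, 0.702, 0.676]
tub_white side 0.86 IoU z=-5..15 [0.788, 0.867, 0.931, 0.91, 0.833]
carton_grape top none
carton_grape side 0.78 IoU z=-5..15 [0.667, 0.74, 0.802, 0.794, 0.756]
```

View pics/chk.png

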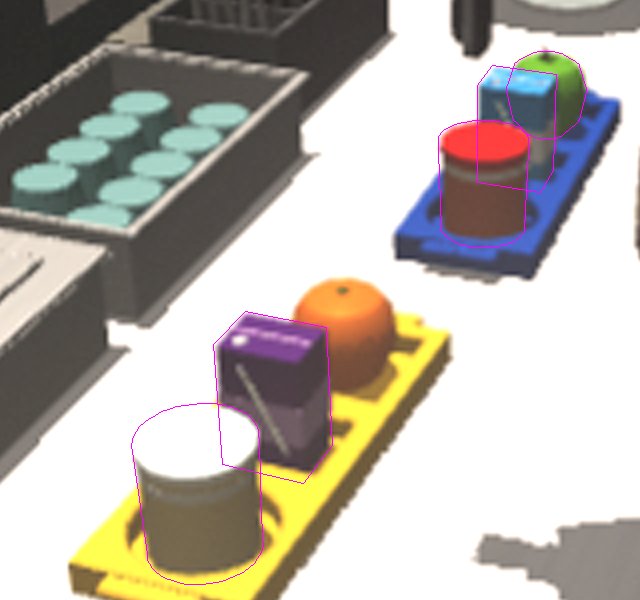

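The models match best at z = 5 mm, the well floor height. The gripper is clear of everything, so I'm handing in.

```bash
python3 -c "
from cell import robot
print(robot.observe()['clock']);print(robot.finish_job())"
```

```text
57.7
the job is handed in; nothing more can be done
None
```

Both trays are made up, and I handed the job in at 57.7 s of the 118 s allowed. The order was red tub, milk carton and apple into the blue tray, then white tub and grape carton into the yellow tray.

**Final checks:**
- **Position:** the last top and side pictures show all five items upright in their own wells. The orange, black tub and cocoa carton look unmoved, though I did not re-measure them.
- **Height:** fitting the known shapes to the camera masks was best at about the well floor height (5 mm) in nearly every view. The red tub's top view fitted 0 mm slightly better, and the apple's top view fitted 10 mm slightly better. The top view barely tells heights apart.
- **Weak checks:** the recogniser missed the grape carton in the last top picture, and in that view the arm covered part of the white tub. The side view of the milk and apple is partly blocked by the items in front, so those fits were weak. The side view confirmed the grape carton and white tub.
- **Force:** the force readings I took stayed below 3 N, and the arm ended clear of everything.

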